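Close up the watches after a battery change

ROBOT

A 6-joint arm with a two-finger parallel gripper is mounted at the origin on the work surface. World frame = base frame: x ahead of the robot, y to its left, z up, the work surface at z = 0. Lengths are in m, angles in rad, forces in N, time in s.
With the tool pointing down it reaches from about 0.35 to 0.8 m from the base axis. Payload 7.3 kg.
Tool frame: the origin (TCP) lies between the finger pads; the fingertips stand 19 mm ahead of it and the grasp point (between the pads) is the TCP; z points along the fingers, y is the line along which they close (so a half turn about z gives the same grasp; the last joint's range is limited). The gripper opens to 85 mm and grips with 20 to 120 N. Pads are 22 mm wide; open, the fingers measure 114 mm over their backs; the gripper's body (76 mm by 85 mm) begins 54 mm behind the grasp point. The pads swing forward as they close: fully open they stand 13 mm farther back than shut.
Start: joints at [-1.262, 0.342, 1.524, -0, 1.275, -0.146], TCP at [0.231, -0.472, 0.25] pointing down, gripper open.
Joint ranges: [-2.53, 2.53], [-0.77, 2.02], [0.04, 2.7], [-1, 4.14], [0.28, 2.66], [-3.11, 3.11]. Speed limits (rad/s): [2.57, 2.57, 3.14, 3.14, 3.14, 3.14].

INTERFACE

Orientations are given as a unit quaternion [w, x, y, z].
In Python, from station import bot, optics, order gives the robot as it stands.
- The arm moves only by the tool jog_arm, never from a script. Its argument "steps" is one flat list of numbers, 5 for each row, row after row: the shift along the tool's x, y, z in mm, then the turn about the tool's z in rad, then the opening, from 0 (shut) to 1 (fully open). A call has 1 to 8 rows; each row shifts and turns the commanded pose from where the row before left it, along the tool's axes as they then stand; what a row does not reach is not made up. A row lasts 1/10 s, in which the tool goes at most 50 mm and 8.59 degrees, less where a joint would pass 70% of its speed; a pose out of reach is approached as far as the arm can. A call with a gripper value outside its range is refused whole. The fingers move at their own pace and stop on an object; "squeeze" is the grip in N (left out, the last holds). Time passes only in rows, so rows that do not move let the fingers close. It gives the time, the measured TCP pose, the force, the opening and the grip force at its end, in the units of the state.
- bot.state(): the state, without advancing time (a new reading comes with each control period).
- optics.capture(name): name is "scene" or "top"; returns the picture (480x640x3 uint8, blue, green, red); there is no depth.
- optics.get_calibration(name): a dict with "mtx" (3x3 intrinsics, pixels), "rvec" (rotation vector, rad) and "tvec" (3), from world to camera coordinates, as OpenCV has them. Camera axes: x right, y down, z forward; pixel columns grow to the right and rows downward; lengths in m; the calibration is good to about 2 mm. A picture is of the moment at which its call begins. get_calibration takes no time and is no camera call.
- order.close_job(): hands the job in; it is judged then, once.
Trained networks look in the newest picture that a camera, given by its name, has taken for a name from the list of things; names that differ only in an ending like _2 or _b are one class to them, and where a whole thing is asked for, a point or a joint stands for the part that bears it (a point fixed in the world has none). Each returns a list of dicts, best first, with "score" (0 to 1); they miss things now and then, are a little off and sometimes report something else, mostly with a low value. They report only what shows in the picture. A call takes as long as a camera call. They do not tell look-alikes from the thing itself.
- optics.silhouettes(camera, label): "mask" (480x640 bool, what is visible of it) and "box" ([centre column, centre row, width, height] in pixels, round what is visible of it).
The state is a dict: "clock": time; "joint_positions": joint angles; "joint_vel": joint speeds; "effort": joint torques, N m; "tcp_pos": TCP position; "ee_rot": TCP orientation; "force": force on the tool from outside, world axes, zero at the start; "wrist_torque": the same for the moment, N m; "grip_width": opening from 0.0 (shut) to 1.0 (fully open); "grip_force": force on a finger pad.
Only numpy, scipy, OpenCV 4.12 (cv2) and the standard library are available. Lean on these libraries where they do the work, as an engineer would, in place of code of your own. Each camera call takes 0.05 s, during which the arm holds its last target. There are 200 camera calls.

TASK

Finish the battery changes: put every spent button cell lying on the bench into the red-capped vial and shut its flip cap again, and press the raised back of every watch fully home in the lever press, never by hand. Lay the finished watches, still face down, side by side wholly on the green pad, and leave the press empty with its lever fully down, the other vials shut and the loupe, pliers and screwdriver where they are.

Things in the scene. Friction and masses are not known exactly. Their poses are not given: they have to be found in the camera images.
- press: hinged-arm case press bolted to the bench: blue-grey bed 150 x 70 mm, 14 mm high; origin under the centre of its die; x runs from the die to the fork that carries the lever, 60 mm behind the die (two cheeks 38 mm over all, 76 mm high). Only the lever moves
- die (a point): centre of the top face of the press's white nylon lower die, 36 mm across, 14 mm high on the bed, its top 28 mm above the bench. A watch lies on it face down, centred; the top is flat, without a rim
- lever_hinge (a point): middle of the lever's hinge pin, 60 mm behind the die, 62 mm above the bench; the pin runs along the press's y axis. Under the arm, 60 mm from the pin, sits the white nylon upper die, 30 mm across, its face 22.5 mm below the arm's middle line: with the lever at 0 it is 11.5 mm above the lower die, the height of a closed watch
- lever (a joint): press lever angle, rad: 0 = fully down, arm level, reaching forward over the die (gives to -0.012); grows as the handle is raised, up and back over the hinge, to 1.85 = past upright, at its stop; at 1.7 or more the die is clear for loading from above. Stiff hinge (2.5 N at the handle), stays where it is left. Pressing a back home takes about 14 N down at the handle
- lever_grip (a point): middle of the lever's black rubber handle (20 mm square, rounded, 62 mm long, along the arm; 26 mm of it lie beyond this point), 140 mm from the hinge on the arm's middle line; moves with the lever; can be pinched from above at any lever angle, fingers closing along the press's y axis; it turns between the pads and may lag a centimetre
- pad: green delivery pad lying on the bench, 150 (x) x 200 (y) mm, 4 mm thick; origin under its centre
- rack: wooden rack, 60 (x) x 190 (y) x 26 mm, holding three clear pop-top vials side by side 62 mm apart along its y; origin under its centre; the vials' tabs point along its -x, towards the robot
- watch1: gold watch head without strap, 70 g, lying face down: round case 40 mm across, 10 mm thick; lugs at both ends of its x axis, 51 mm over them; free flanks for gripping at +y and -y (fingers closing along its y). Origin at the centre of the underside (the glass), z up. May be absent
- back1 (a joint): how far the round back cover (32 mm across, in the middle of the top side) of watch1 stands open, m: about 0.004 = proud, showing a red gasket band; 0 = home, its top then 1.5 mm above the case, 11.5 mm above the underside. It is a stiff snap fit, moved only by about 25 N straight down
- watch2: steel watch head without strap, 70 g, lying face down: round case 40 mm across, 10 mm thick; lugs at both ends of its x axis, 51 mm over them; free flanks for gripping at +y and -y (fingers closing along its y). Origin at the centre of the underside (the glass), z up. May be absent
- back2 (a joint): how far the round back cover (32 mm across, in the middle of the top side) of watch2 stands open, m: about 0.004 = proud, showing a red gasket band; 0 = home, its top then 1.5 mm above the case, 11.5 mm above the underside. It is a stiff snap fit, moved only by about 25 N straight down
- cell1: spent button cell, steel disc 24.5 mm across, 5 mm thick, 10 g; origin at the centre of the face it was lying on. May be absent
- cell2: spent button cell, steel disc 24.5 mm across, 5 mm thick, 10 g; origin at the centre of the face it was lying on. May be absent
- cell3: spent button cell, steel disc 24.5 mm across, 5 mm thick, 10 g; origin at the centre of the face it was lying on. May be absent
- mouth_red (a point): centre of the mouth of the red-capped vial (empty vial, for spent cells): 40 mm across outside, 36 mm inside, 58 mm deep inside, fixed in the rack, mouth 68 mm above the bench; which of the three places it has in the rack varies. Axes as the rack's
- cap_red (a joint): angle of the red flip cap, rad: 0 = shut; grows as it opens up and away from the robot about a hinge at the mouth's +x rim (20 mm from the mouth's centre, level with the rim, along y); stops at 2.1. Stiff enough (about 0.5 N at the tab) to stay where it is left
- tab_red (a point): point on the red cap's front tab to pinch: 53 mm from the hinge; the tab is 12 mm wide (along y), 4 mm thick, stands 17 mm out in front of the cap (43 mm across, 4 mm thick, lying on the rim); moves with the cap
- mouth_white (a point): centre of the mouth of the white-capped vial (vial of brass parts, not used): 40 mm across outside, 36 mm inside, 58 mm deep inside, fixed in the rack, mouth 68 mm above the bench; which of the three places it has in the rack varies. Axes as the rack's
- cap_white (a joint): angle of the white flip cap, rad: 0 = shut; grows as it opens up and away from the robot about a hinge at the mouth's +x rim (20 mm from the mouth's centre, level with the rim, along y); stops at 2.1. Stiff enough (about 0.5 N at the tab) to stay where it is left
- mouth_blue (a point): centre of the mouth of the blue-capped vial (vial of dark parts, not used): 40 mm across outside, 36 mm inside, 58 mm deep inside, fixed in the rack, mouth 68 mm above the bench; which of the three places it has in the rack varies. Axes as the rack's
- cap_blue (a joint): angle of the blue flip cap, rad: 0 = shut; grows as it opens up and away from the robot about a hinge at the mouth's +x rim (20 mm from the mouth's centre, level with the rim, along y); stops at 2.1. Stiff enough (about 0.5 N at the tab) to stay where it is left
- loupe: black eyeglass loupe standing on the bench, 36 mm across, 34 mm high; origin under its centre; not part of the job
- pliers: red-handled pliers lying on the bench, about 150 mm long, 14 mm thick; origin under the middle, x towards the jaws; not part of the job
- screwdriver: small yellow-handled screwdriver lying on the bench, 130 mm long; x towards the tip; not part of the job
Things that resemble listed ones, but are neither listed nor needed, are in the scene too. Several things have the shape of the watch2; the one meant has the colours described above.

How it is judged:
At the end, for the whole second after the job is handed in: every present watch has its back home (within 0.8 mm) and lies at rest face down and flat on the green pad, its centre within 55 mm (x) and 80 mm (y) of the pad's centre; every present cell is inside the red-capped vial below its mouth; all three caps shut and the lever down (each within 0.08 rad) (value of joint each of back1, back2 below 0.0008 m and x of watch1 in the frame of pad between -0.055 and 0.055 m and y of watch1 in the frame of pad between -0.08 and 0.08 m and z of each of watch1, watch2 in the frame of pad below 0.009 m and angle between each of watch1, watch2's own z axis and vertical below 0.15 rad and linear speed of each of watch1, watch2 below 0.02 m/s and x of watch2 in the frame of pad between -0.055 and 0.055 m and y of watch2 in the frame of pad between -0.08 and 0.08 m and horizontal distance between each of cell1, cell2, cell3 and mouth_red below 0.021 m and z of each of cell1, cell2, cell3 in the frame of mouth_red below 0 m and value of joint each of cap_red, cap_white, cap_blue, lever below 0.08 rad); the robot touches nothing.
It fails at once if the loupe is moved more than 25 mm (distance of loupe from where it was at the start of the episode above 0.025 m).
It fails at once if the pliers is moved more than 25 mm (distance of pliers from where it was at the start of the episode above 0.025 m).
It fails at once if the screwdriver is moved more than 25 mm (distance of screwdriver from where it was at the start of the episode above 0.025 m).
It fails at once if the back of watch1 is forced by the gripper instead of the press (over 15 N) (contact force between the fingers and back1_c0 above 15 N).
It fails at once if the back of watch2 is forced by the gripper instead of the press (over 15 N) (contact force between the fingers and back2_c0 above 15 N).
Of watch1, watch2 only 1 to 2 are there at a start; the rules pass over those that are not, and their reading is None.
Of cell1, cell2, cell3 only 1 to 3 are there at a start; the rules pass over those that are not, and their reading is None.
At some moment in a run one of cell1, cell2, cell3 may be knocked a few centimetres aside while the robot is not near it.
Once in a run the grip may slacken for a moment while it holds something.
It also fails if it takes over 210 s, if anything falls off the work surface, if the arm or the gripper's body presses on something with over 40 N, if the wrist force passes 120 N, or if a joint passes its speed limit or range.

## Working session

There is one attempt and no reset: what is moved stays moved. The work goes in short steps, Python scripts to look and compute and a tool call to move; the robot and the scene stay as the last step left them, time stands still between calls to the robot, and variables do not carry over. Pictures are saved under pics/ and viewed, at most 14 in all, crops included, and the job is handed in when it is done.

Besides the shell and the picture viewer there is one more tool, called after "Call:" in YAML: its name, and indented under it one key for each argument. jog_arm: Moves the arm, as the interface text tells. Its arguments: {"type":"object","properties":{"steps":{"type":"array"},"squeeze":{"type":"number"}},"required":["steps"]}

```bash
ls; mkdir -p pics
cat > h.py <<'E'
import numpy as np, cv2
from station import bot, optics, order
def cal(n):
    c=optics.get_calibration(n); return np.array(c["mtx"],float),np.array(c["rvec"],float).reshape(3,1),np.array(c["tvec"],float).reshape(3,1)
def ray(n,uv):
    K,r,t=cal(n); R=cv2.Rodrigues(r)[0]; d=R.T@np.linalg.inv(K)@np.array([uv[0],uv[1],1.]); return (-R.T@t).ravel(),d
def onz(n,uv,z):
    o,d=ray(n,uv); return o+d*(z-o[2])/d[2]
def proj(n,P):
    K,r,t=cal(n); return cv2.projectPoints(np.array(P,float).reshape(-1,1,3),r,t,K,None)[0].reshape(-1,2)
def tri(a,ua,b,ub):
    o1,d1=ray(a,ua); o2,d2=ray(b,ub); d1/=np.linalg.norm(d1); d2/=np.linalg.norm(d2)
    s=np.linalg.lstsq(np.c_[d1,-d2],o2-o1,rcond=None)[0]; p=o1+s[0]*d1; q=o2+s[1]*d2; return (p+q)/2,np.linalg.norm(p-q)
E
python3 - <<'E'
from h import *
for n in("scene","top"):
    cv2.imwrite(f"pics/{n}0.png",optics.capture(n)); o,d=ray(n,(320,240)); print(n,o,d, cal(n)[0][0,0])
    for l in("watch1","watch2","cell1","press","lever","lever_grip","pad","rack","mouth_red","tab_red","cap_red","cap_white","cap_blue","die","loupe","pliers","screwdriver"):
        try: print(l,[(round(x["score"],2),np.round(x["box"]).astype(int).tolist()) for x in optics.silhouettes(n,l)])
        except Exception as e: print(l,e)
s=bot.state(); print(s["clock"],s["ee_rot"])
E
```

```text
pics
scene [1.0993302  0.42445527 0.7747277 ] [-0.53577457 -0.46725921 -0.7034039 ] 524.7358810486917
watch1 [(0.83, [283, 268, 13, 21]), (0.74, [314, 295, 27, 22]), (0.7, [253, 244, 20, 14]), (0.59, [313, 246, 16, 18])]
watch2 [(0.83, [283, 268, 13, 21]), (0.74, [314, 295, 27, 22]), (0.7, [253, 244, 20, 14]), (0.59, [313, 246, 16, 18])]
cell1 [(0.47, [296, 191, 8, 6]), (0.4, [316, 198, 10, 10])]
press [(0.93, [386, 296, 69, 122]), (0.67, [231, 189, 28, 11]), (0.36, [508, 351, 141, 117])]
lever [(0.71, [229, 197, 24, 33]), (0.68, [397, 276, 46, 84])]
lever_grip [(0.73, [397, 278, 45, 84])]
pad [(0.76, [509, 353, 137, 118]), (0.69, [386, 296, 68, 120]), (0.65, [225, 198, 44, 61]), (0.18, [283, 267, 19, 18])]
rack [(0.92, [225, 200, 42, 59]), (0.38, [399, 275, 43, 86])]
mouth_red [(0.8, [218, 160, 24, 22]), (0.27, [387, 297, 67, 119])]
tab_red [(0.63, [283, 268, 18, 14]), (0.57, [224, 307, 57, 57]), (0.53, [217, 158, 26, 12])]
cap_red [(0.56, [215, 157, 30, 10])]
cap_white [(0.72, [230, 187, 30, 12])]
cap_blue [(0.81, [224, 173, 30, 11])]
die [(0.83, [384, 295, 68, 119]), (0.57, [218, 
[... 669 characters left out ...]
102, 73])]
pad [(0.85, [152, 273, 103, 75])]
rack [(0.77, [468, 259, 89, 66])]
mouth_red [(0.75, [509, 272, 29, 25]), (0.34, [352, 221, 18, 12])]
tab_red [(0.85, [511, 272, 21, 28]), (0.53, [245, 250, 26, 83])]
cap_red [(0.67, [512, 274, 23, 31])]
cap_white [(0.77, [453, 240, 21, 28]), (0.44, [511, 274, 23, 30]), (0.32, [247, 243, 42, 95]), (0.21, [464, 332, 13, 12])]
cap_blue [(0.71, [484, 257, 23, 27])]
die [(0.93, [247, 244, 49, 96]), (0.5, [513, 271, 25, 33])]
loupe [(0.6, [202, 203, 18, 17]), (0.33, [455, 243, 22, 30])]
pliers [(0.97, [357, 163, 65, 24]), (0.7, [509, 274, 23, 29])]
screwdriver [(0.86, [218, 352, 65, 12])]
1.8 [4.70915149e-05 9.74252679e-01 2.25458897e-01 9.19778048e-06]
```

Run:
```python
import cv2
a=cv2.imread("pics/top0.png")[130:400,90:540]; cv2.imwrite("pics/top0c.png",cv2.resize(a,(800,480),interpolation=cv2.INTER_CUBIC))
a=cv2.imread("pics/scene0.png")[140:420,180:600]; cv2.imwrite("pics/scene0c.png",cv2.resize(a,(800,533),interpolation=cv2.INTER_CUBIC))
```

```text
(no output)
```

View pics/top0c.png

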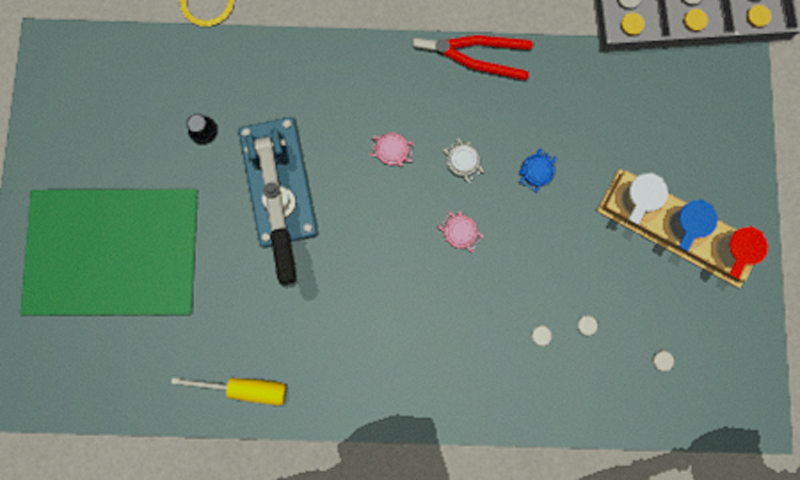

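View pics/scene0c.png

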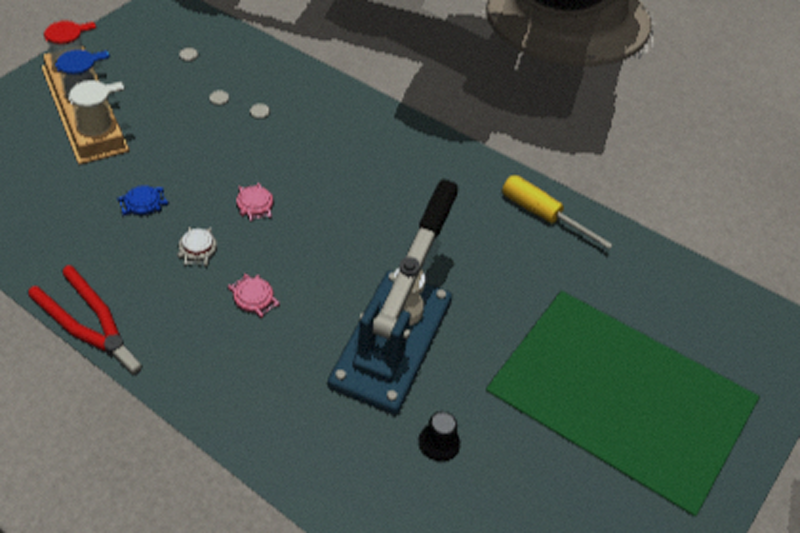

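The top view (800×480 crop) shows four watch-shaped things: pink (393,149), steel/white (463,160), blue (538,171) and pink (461,231). No gold watch is apparent. There are three cells, at (542,336), (588,325) and (664,360). The red vial is at the far right (748,246), the lever is half raised, and the pad is green on the left. The candidate for watch2 is the steel one at top (349,220) and scene (283,268). I'll check that choice in one close crop.

Run:
```python
from h import *
a=cv2.imread("pics/scene0.png")[225:315,235:335]; cv2.imwrite("pics/wc.png",cv2.resize(a,(600,540),interpolation=cv2.INTER_CUBIC))
T=cv2.imread("pics/top0.png"); S=cv2.imread("pics/scene0.png")
for u,v in((313,214),(353,261),(349,220),(393,226)): print(T[v-3:v+4,u-3:u+4].reshape(-1,3).mean(0))
# cells: bright blobs segmentation in both
for n,I,ok in(("top",T,lambda u,v:360<u<500 and 300<v<345),("scene",S,lambda u,v:270<u<330 and 160<v<205)):
    h=cv2.cvtColor(I,cv2.COLOR_BGR2HSV); m=((h[...,2]>115)&(h[...,1]<60)).astype(np.uint8)
    k,l,st,c=cv2.connectedComponentsWithStats(m)
    for i in range(1,k):
        if st[i,4]>20 and ok(*c[i]): print(n,c[i],st[i],onz(n,c[i],.005 if n=="top" else .0045))
```

```text
[169.73469388 152.30612245 200.10204082]
[169.73469388 152.63265306 200.36734694]
[203.2244898  204.24489796 199.04081633]
[193.59183673 110.59183673  41.        ]
scene [278.5        167.52272727] [274 165  10   6  44] [ 0.38905872 -0.32699908  0.0045    ]
scene [294.6        190.32727273] [290 187  10   8  55] [ 0.42748699 -0.23825212  0.0045    ]
scene [315.8245614  197.43859649] [311 194  10   8  57] [ 0.41474824 -0.18435519  0.0045    ]
```

View pics/wc.png

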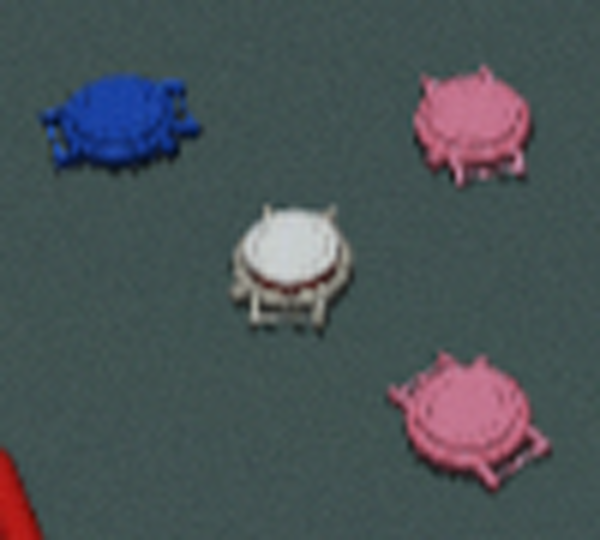

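The crop shows steel watch2 at its centre, with a red gasket band and its back proud. The others are plainly blue or pink decoys, and there is no gold watch. Next: exact positions.

Run:
```python
from h import *
I={"top":cv2.imread("pics/top0.png"),"scene":cv2.imread("pics/scene0.png")}
H={n:cv2.cvtColor(I[n],cv2.COLOR_BGR2HSV) for n in I}
def blobs(m,lo=15):
    k,l,st,c=cv2.connectedComponentsWithStats(m.astype(np.uint8)); return [(c[i],st[i,4],l==i) for i in range(1,k) if st[i,4]>=lo]
def near(n,uv,r): 
    g=np.mgrid[0:480,0:640]; return (np.hypot(g[1]-uv[0],g[0]-uv[1])<r)
# cells
cs=[]
for uv in((395,319),(421,313),(463.5,332.5)):
    w=near("top",uv,10); g=I["top"].astype(float).min(2)
    m=w&(g>(g[w].max()+np.median(g[w]))/2); ys,xs=np.nonzero(m); cs.append((xs.mean(),ys.mean())); print("celltop",cs[-1],m.sum(),onz("top",cs[-1],.005))
for a,b in zip(cs,((315.8,197.0),(294.6,190.),(278.5,167.2))): print("tri",tri("top",a,"scene",b))
# caps
k=cv2.getStructuringElement(cv2.MORPH_ELLIPSE,(11,11)); k2=cv2.getStructuringElement(cv2.MORPH_ELLIPSE,(9,5))
cap={}
for nm,f in(("red",lambda h:((h[...,0]<8)|(h[...,0]>172))&(h[...,1]>170)&(h[...,2]>60)),("blue",lambda h:(abs(h[...,0].astype(int)-111)<8)&(h[...,1]>170)&(h[...,2]>60)),("white",lambda h:(h[...,1]<40)&(h[...,2]>150))):
    for n,c,kk,r in(("top",{"red":(512,270),"blue":(484,255),"white":(455,238)}[nm],k,20),("scene",{"red":(215,157),"blue":(222,173),"white":(230,188)}[nm],k2,18)):
        m=f(H[n])&near(n,c,r); o=cv2.morphologyEx(m.astype(np.uint8),cv2.MORPH_OPEN,kk)
        b=max(blobs(o),key=lambda b:b[1]); cap[nm,n]=b[0]; 
        t=m&~cv2.dilate(o,np.ones((3,3),np.uint8)).astype(bool); tb=blobs(t,2); print(nm,n,b[0],b[1],"tab",[(np.round(x[0],1),x[1]) for x in tb])
    print(nm,onz("top",cap[nm,"top"],.072),tri("top",cap[nm,"top"],"scene",cap[nm,"scene"]))
# watch
for n,c in(("top",(350,220)),("scene",(283,268))):
    w=near(n,c,17); h=I[n].astype(int); bg=np.median(I[n][near(n,c,30)],0); d=np.abs(h-bg).sum(2)
    m=w&(d>70)&(h.max(2)>95); ys,xs=np.nonzero(m); P=np.array([onz(n,p,.006)[:2] for p in zip(xs,ys)])
    e,v=np.linalg.eigh(np.cov(P.T)); print("watch",n,xs.mean(),ys.mean(),m.sum(),P.mean(0),np.sqrt(e),np.arctan2(v[1,1],v[0,1]))
    b=w&(h.min(2)>180); ys,xs=np.nonzero(b); print(" back",xs.mean(),ys.mean(),b.sum(),onz(n,(xs.mean(),ys.mean()),.0155))
# press screws
for p in((246,132),(288,124),(308,229),(265,238)): print("screw",onz("top",(90+.5625*p[0],130+.5625*p[1]),.015))
for p in((363,317),(441,294),(392,395),(340,374)): print("screwS",onz("scene",(180+.525*p[0],140+.525*p[1]),.015))
hh=H["top"]; m=near("top",(247,235),60)&(abs(hh[...,0].astype(int)-104)<8)&(hh[...,1]>90); b=max(blobs(m),key=lambda b:b[1]); r=cv2.minAreaRect(cv2.findNonZero(b[2].astype(np.uint8))); print(r,b[1]); print([onz("top",q,.014)[:2].round(4) for q in cv2.boxPoints(r)])
```

```text
celltop (np.float64(394.3370786516854), np.float64(318.3820224719101)) 89 [ 0.4162639  -0.18229193  0.005     ]
celltop (np.float64(420.3764705882353), np.float64(312.6235294117647)) 85 [ 0.42965381 -0.23647504  0.005     ]
celltop (np.float64(463.19101123595505), np.float64(332.6629213483146)) 89 [ 0.39145715 -0.32446651  0.005     ]
tri (array([ 0.41648419, -0.18221705,  0.00795577]), np.float64(0.000991592902509125))
tri (array([ 0.42962559, -0.23591464,  0.00800536]), np.float64(0.00025881154648799425))
tri (array([ 0.39167301, -0.3236716 ,  0.00846798]), np.float64(0.0006891618025961513))
red top [510.59183673 267.88921283] 343 tab [(array([503.8, 281.8]), np.int32(46))]
red scene [212.64       156.57142857] 175 tab [(array([226.7, 153.2]), np.int32(18))]
red [ 0.51983638 -0.40085173  0.072     ] (array([ 0.51994089, -0.40069147,  0.07336955]), np.float64(0.0009458057570332621))
blue top [482.31677019 252.60248447] 322 tab [(array([475.5, 266. ]), np.int32(39))]
blue scene [219.61458333 172.0625    ] 192 tab [(array([234.6, 168.5]), np.int32(13))]
blue [ 0.54866689 -0.34605193  
[... 639 characters left out ...]
9288537549406 253 [ 0.61991917 -0.09108149] [0.00992327 0.01260605] -2.538265942908308
 back 283.25 265.73275862068965 116 [ 0.62207425 -0.08770554  0.0155    ]
screw [0.64648121 0.17531404 0.015     ]
screw [0.65808446 0.12536884 0.015     ]
screw [0.53088767 0.09431003 0.015     ]
screw [0.51866008 0.14419733 0.015     ]
screwS [0.59104725 0.10262965 0.015     ]
screwS [0.51868189 0.14363717 0.015     ]
screwS [0.64470878 0.17536249 0.015     ]
screwS [0.65713646 0.12608024 0.015     ]
((245.75001525878906, 231.75001525878906), (68.05230712890625, 32.55527877807617), 78.69007110595703) 1094
[array([0.6523, 0.1872]), array([0.6687, 0.1196]), array([0.5248, 0.0833]), array([0.5093, 0.1492])]
```

```bash
cat >> h.py <<'E'
from scipy.spatial.transform import Rotation as Ro
def here():
    s=bot.state(); q=s["ee_rot"]; X=Ro.from_quat([q[1],q[2],q[3],q[0]]).as_matrix()[:,0]; return np.array(s["tcp_pos"]),np.arctan2(X[1],X[0]),s
def plan(x,y,z,psi=None,frm=None,verbose=True):
    p,c,s=here()
    if frm: p,c=np.array(frm[:3]),frm[3]
    if psi is None: psi=c
    d=(c-psi+np.pi)%(2*np.pi)-np.pi
    D=np.array([x,y,z])-p; C,S=np.cos(psi),np.sin(psi)
    print("at",p.round(4),round(c,3),"turn",round(d,3),"shift mm",np.round(1e3*np.array([D[0]*C+D[1]*S,D[0]*S-D[1]*C,-D[2]]),1)); return [x,y,z,psi]
RX=np.array([.885,-.465]); M=np.array([.520,-.401]); PSI=-.484
E
python3 - <<'E'
from h import *
t=onz("top",(503.8,281.8),.07)[:2]; print("tab",t,(t-M)@RX,(t-M)@[.465,.885])
f=plan(*(M-.035*RX),.13,PSI); print(here()[2]["joint_positions"])
g=lambda n,x,y:(90+.5625*x,130+.5625*y) if n=="top" else (180+.525*x,140+.525*y)
for a,b in(((280,232),(432,230)),((287,282),(447,184)),((283.5,257),(439.5,207))): print(tri("top",g("top",*a),"scene",g("scene",*b)))
E
```

```text
tab [ 0.49215747 -0.38693281] -0.031181882099716823 -0.0004973151899349739
at [ 0.2307 -0.4716  0.2503] 0.455 turn 0.939 shift mm [ 188.2 -197.2  120.3]
[-1.26199242e+00  3.42005511e-01  1.52408823e+00  1.11609876e-05
  1.27540354e+00 -1.46027415e-01]
(array([0.51522089, 0.11794951, 0.08630453]), np.float64(0.005285156822361275))
(array([0.46225886, 0.10242327, 0.09742729]), np.float64(0.0018662449181977663))
(array([0.48853269, 0.11013835, 0.09116882]), np.float64(0.0015054726077140326))
```

Call:
jog_arm:
  steps: [0,0,0,0.134,0.35,0,0,0,0.134,0.35,0,0,0,0.134,0.35,0,0,0,0.134,0.35,0,0,0,0.134,0.35,0,0,0,0.134,0.35,0,0,0,0.135,0.35,0,0,0,0,0.35]
  squeeze: 25

```text
clock: 2.6
tcp_pos: [0.2307, -0.4716, 0.2503]
ee_rot: [0.0, 0.971, -0.24, 0.0]
force: [0.3, -0.4, 0.2]
grip_width: 0.35
grip_force: 0.0
```

Call:
jog_arm:
  steps: [23.5,-24.6,10,0,0.35,23.5,-24.6,10,0,0.35,23.5,-24.6,10,0,0.35,23.5,-24.6,10,0,0.35,23.5,-24.6,10,0,0.35,23.5,-24.6,10,0,0.35,23.5,-24.6,10,0,0.35,23.5,-24.6,10,0,0.35]

```text
clock: 3.4
tcp_pos: [0.4899, -0.3844, 0.1698]
ee_rot: [0.0, 0.971, -0.238, -0.0]
force: [0.1, -1.2, 0.4]
grip_width: 0.351
grip_force: 0.0
```

Call:
jog_arm:
  steps: [0,0,20,0,0.35,0,0,20,0,0.35,0,0,0,0,0.35]

```text
clock: 3.7
tcp_pos: [0.4877, -0.3835, 0.1273]
ee_rot: [-0.002, 0.971, -0.238, -0.003]
force: [-0.5, -0.2, -0.6]
grip_width: 0.351
grip_force: 0.0
```

Run:
```python
from h import *
plan(*(M-.035*RX),.084,PSI)
a=optics.capture("top")[220:320,430:560]; cv2.imwrite("pics/t1.png",cv2.resize(a,(650,500),interpolation=cv2.INTER_CUBIC))
a=optics.capture("scene")[80:200,160:290]; cv2.imwrite("pics/s1.png",cv2.resize(a,(650,600),interpolation=cv2.INTER_CUBIC))
```

```text
at [ 0.4877 -0.3835  0.1273] -0.48 turn 0.004 shift mm [ 1.8  0.5 43.3]
```

View pics/s1.png

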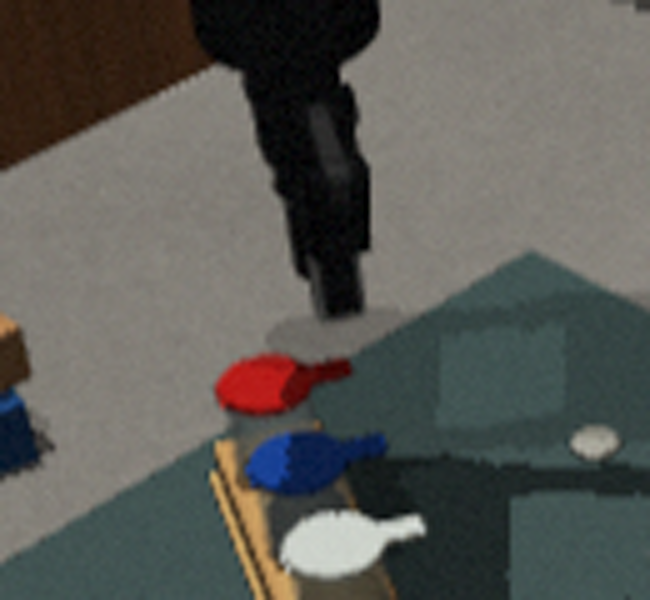

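The arm stands over the red tab, with the fingers straddling it at (340,300) in the crop. I'll descend, pinch, and start the arc.

Call:
jog_arm:
  steps: [2,0.5,22,0,0.35,0,0,21,0,0.35,0,0,0,0,0.35,0,0,0,0,0,0,0,0,0,0,0,0,0,0,0,0,0,0,0,0]
  squeeze: 25

```text
clock: 4.5
tcp_pos: [0.4908, -0.3868, 0.0889]
ee_rot: [0.001, 0.971, -0.24, 0.001]
force: [-0.0, 2.1, 5.0]
grip_width: 0.123
grip_force: 25.0
```

Call:
jog_arm:
  steps: [1,0,-10.5,0,0,3.1,0,-10.1,0,0,5.1,0,-9.3,0,0,6.8,0,-8.1,0,0,0,0,0,0,0]

```text
clock: 5.0
tcp_pos: [0.5055, -0.3945, 0.1269]
ee_rot: [0.001, 0.971, -0.24, 0.001]
force: [1.4, 0.1, -1.7]
grip_width: 0.1
grip_force: 24.5
```

Run:
```python
from h import *
plan(*(M-.0*RX),.1,PSI)
a=optics.capture("scene")[80:200,160:290]; cv2.imwrite("pics/s2.png",cv2.resize(a,(650,600),interpolation=cv2.INTER_CUBIC))
```

```text
at [ 0.5055 -0.3945  0.1269] -0.484 turn 0.0 shift mm [15.9 -1.  26.9]
```

View pics/s2.png

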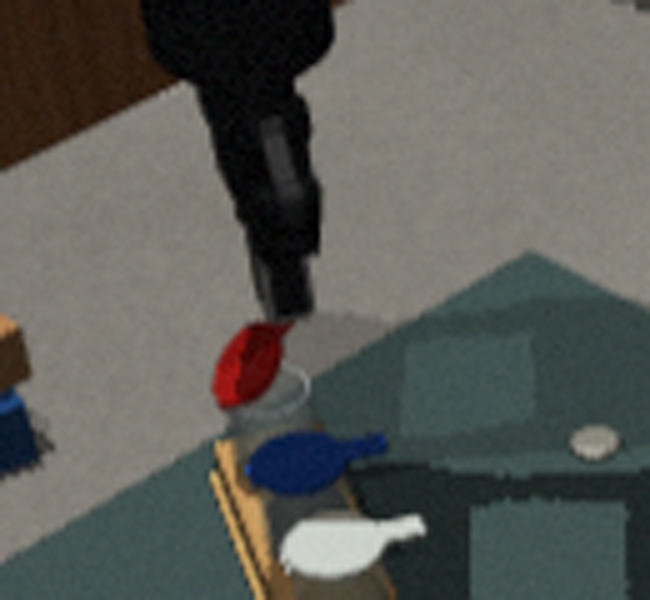

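Cap is open about 0.8 rad and the fingers hold only the tab's tip (crop 285,325). I'll release it and push the cap over from the front with closed fingers.

Call:
jog_arm:
  steps: [0,0,0,0,0.3,0,0,0,0,0.3,0,0,-25,0,0.3,-20,0,0,0,0,-20,0,0,0,0,0,0,20,0,0,0,0,20,0,0]

```text
clock: 5.75
tcp_pos: [0.4685, -0.3751, 0.1108]
ee_rot: [0.0, 0.971, -0.24, 0.0]
force: [0.2, 0.1, -0.1]
grip_width: -0.004
grip_force: 0.0
```

Call:
jog_arm:
  steps: [15,-1,0,0,0,15,0,0,0,0,15,0,0,0,0,10,0,0,0,0,11,0,0,0,0,10,0,0,0,0,0,0,0,0,0]

```text
clock: 6.45
tcp_pos: [0.5369, -0.4098, 0.1098]
ee_rot: [-0.0, 0.971, -0.24, -0.0]
force: [-0.2, -0.2, 0.9]
grip_width: 0.001
grip_force: 0.0
```

Run:
```python
from h import *
plan(*M,.1,PSI)
a=optics.capture("scene")[80:200,160:290]; cv2.imwrite("pics/s3.png",cv2.resize(a,(650,600),interpolation=cv2.INTER_CUBIC))
```

```text
at [ 0.5369 -0.4098  0.1098] -0.484 turn -0.0 shift mm [-19.    0.1   9.8]
```

View pics/s3.png

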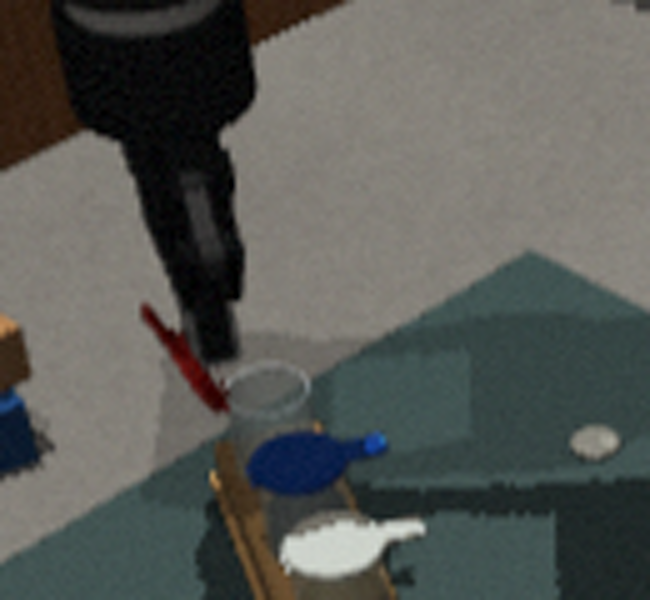

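Cap is open about 2 rad and the mouth is clear at crop (265,388). Next, the cells.

```bash
cat >> h.py <<'E'
def cells():
    out=[]
    for n,z,off in(("scene",.0045,(.0022,.0022)),("top",.005,(0,0))):
        I=optics.capture(n); h=cv2.cvtColor(I,cv2.COLOR_BGR2HSV); m=((h[...,2]>105)&(h[...,1]<70)).astype(np.uint8)
        k,l,st,c=cv2.connectedComponentsWithStats(m)
        for i in range(1,k):
            if 25<st[i,4]<130 and max(st[i,2:4])<16:
                p=onz(n,c[i],z)[:2]+off
                if .3<p[0]<.56 and -.42<p[1]<-.08: print(n,"cell",p.round(4),st[i,4],c[i].round(1))
E
python3 - <<'E'
from h import *
cells()
f=plan(.3918,-.3243,.12,PSI)
E
```

```text
scene cell [ 0.3915 -0.3241] 44 [278.6 167.7]
at [ 0.5362 -0.4094  0.1102] -0.484 turn -0.0 shift mm [-167.4   -8.2   -9.8]
```

Call:
jog_arm:
  steps: [0,0,-25,0,0,-28,-1.4,0,0,0.5,-28,-1.4,0,0,0.5,-28,-1.4,0,0,0.5,-28,-1.4,0,0,0.5,-28,-1.4,0,0,0.5,-27.5,-1.2,0,0,0.5,0,0,30,0,0.5]

```text
clock: 7.4
tcp_pos: [0.391, -0.3241, 0.1084]
ee_rot: [0.002, 0.971, -0.24, 0.002]
force: [1.3, -1.7, 0.7]
grip_width: 0.502
grip_force: 0.0
```

Call:
jog_arm:
  steps: [0,0,30,0,0.5,0,0,20,0,0.5,0,0,0,0,0.5]

```text
clock: 7.7
tcp_pos: [0.3906, -0.3229, 0.0534]
ee_rot: [-0.001, 0.971, -0.24, -0.002]
force: [0.4, 0.6, -0.1]
grip_width: 0.497
grip_force: 0.0
```

Run:
```python
from h import *
cells()
f=plan(.3918,-.3243,.021,PSI)
```

```text
scene cell [ 0.4185 -0.1813] 56 [315.7 197.9]
top cell [ 0.4294 -0.2359] 95 [420.1 312.7]
at [ 0.3921 -0.3245  0.0558] -0.484 turn -0.0 shift mm [-0.4  0.  34.8]
```

Call:
jog_arm:
  steps: [0,0,18,0,0.5,0,0,17,0,0.5,0,0,0,0,0.5,0,0,0,0,0.1,0,0,0,0,0.1,0,0,0,0,0.1,0,0,0,0,0.1]
  squeeze: 30

```text
clock: 8.5
tcp_pos: [0.3928, -0.3251, 0.0218]
ee_rot: [0.001, 0.971, -0.24, 0.001]
force: [-1.1, 1.0, 6.9]
grip_width: 0.243
grip_force: 29.6
```

Call:
jog_arm:
  steps: [0,0,-30,0,0.1,0,0,-30,0,0.1,0,0,-30,0,0.1,0,0,0,0,0.1]

```text
clock: 8.9
tcp_pos: [0.394, -0.3263, 0.1147]
ee_rot: [0.003, 0.971, -0.24, 0.004]
force: [-0.1, -0.3, 0.1]
grip_width: 0.245
grip_force: 29.3
```

Run:
```python
from h import *
plan(*M,.095,PSI)
```

```text
at [ 0.394  -0.3263  0.1147] -0.484 turn -0.0 shift mm [146.2   7.5  19.7]
```

Call:
jog_arm:
  steps: [29,1.5,0,0,0.1,29,1.5,0,0,0.1,29,1.5,0,0,0.1,29,1.5,0,0,0.1,30,1.5,0,0,0.1,0,0,10,0,0.1,0,0,10,0,0.1,0,0,0,0,0.1]

```text
clock: 9.7
tcp_pos: [0.517, -0.3984, 0.0883]
ee_rot: [-0.0, 0.971, -0.24, -0.001]
force: [1.9, -1.6, -1.2]
grip_width: 0.247
grip_force: 29.4
```

Run:
```python
from h import *
print(here()[2]["grip_width"]);plan(*M,.095,PSI)
a=optics.capture("scene")[80:200,160:290]; cv2.imwrite("pics/s4.png",cv2.resize(a,(650,600),interpolation=cv2.INTER_CUBIC))
```

```text
0.2473799490468635
at [ 0.517  -0.3984  0.0883] -0.484 turn -0.0 shift mm [ 3.8  0.9 -6.7]
```

View pics/s4.png

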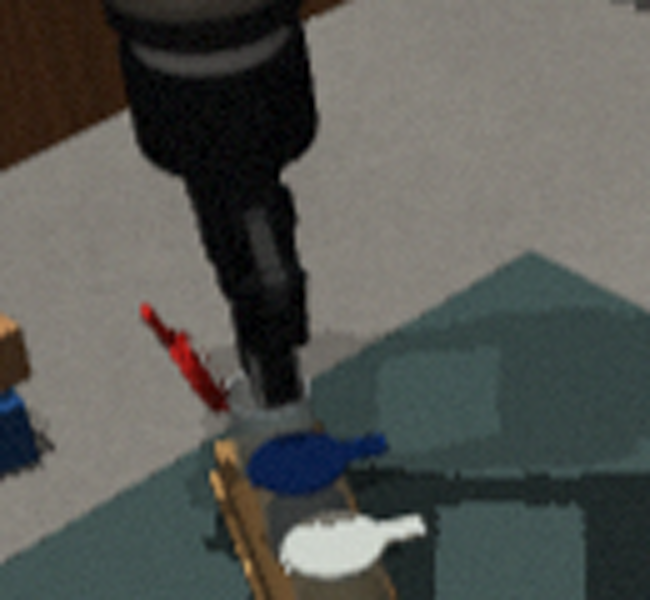

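Fingers and cell stand over the open mouth, seen at (270,395). A small correction, then release.

Call:
jog_arm:
  steps: [3,1,-2,0,0.1,0,0,0,0,0.1,0,0,0,0,0.45,0,0,0,0,0.45,0,0,0,0,0.45,0,0,-20,0,0.45,0,0,-20,0,0.45]

```text
clock: 10.45
tcp_pos: [0.5197, -0.4009, 0.1321]
ee_rot: [-0.0, 0.971, -0.24, -0.001]
force: [1.5, -0.7, 0.1]
grip_width: 0.449
grip_force: 0.0
```

Call:
jog_arm:
  steps: [-25,-25,0,0,0.5,-25,-25,0,0,0.5,-25,-25,0,0,0.5,-25,-25,0,0,0.5,-20,-25,0,0,0.5,0,0,0,0,0.5]

```text
clock: 11.05
tcp_pos: [0.471, -0.2312, 0.1325]
ee_rot: [-0.001, 0.971, -0.238, -0.001]
force: [-0.1, -0.8, 0.4]
grip_width: 0.502
grip_force: 0.0
```

Run:
```python
from h import *
cells()
f=plan(.4296,-.236,.06,PSI)
a=optics.capture("scene")[80:200,160:290]; cv2.imwrite("pics/s5.png",cv2.resize(a,(650,600),interpolation=cv2.INTER_CUBIC))
```

```text
scene cell [ 0.4287 -0.2373] 41 [294.5 189.9]
at [ 0.4725 -0.2347  0.1328] -0.483 turn 0.001 shift mm [-37.3  21.1  72.8]
```

View pics/s5.png

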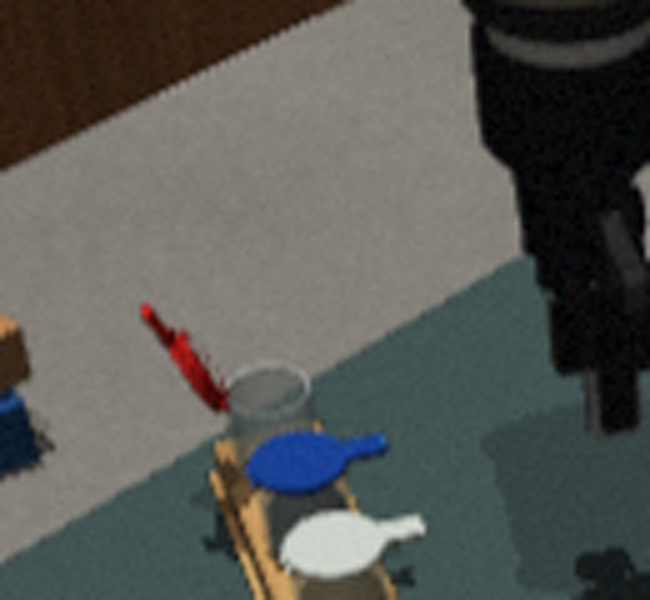

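The released cell is gone from the gripper and none lies near the vial at (265,390). Next cell.

Call:
jog_arm:
  steps: [-19,10.5,0,0,0.5,-18.5,10.5,0,0,0.5,0,0,35,0,0.5,0,0,35,0,0.5,0,0,0,0,0.5,0,0,0,0,0.5]

```text
clock: 11.8
tcp_pos: [0.4293, -0.2369, 0.0624]
ee_rot: [-0.0, 0.971, -0.24, -0.0]
force: [-0.1, 0.3, 0.9]
grip_width: 0.499
grip_force: 0.0
```

Run:
```python
from h import *
cells()
f=plan(.4296,-.236,.0225,PSI)
```

```text
top cell [ 0.4161 -0.1823] 99 [394.3 318.5]
at [ 0.4302 -0.2371  0.0637] -0.485 turn -0.001 shift mm [-1.  -0.7 41.2]
```

Call:
jog_arm:
  steps: [-1,-0.7,20,0,0.5,0,0,20,0,0.5,0,0,0,0,0.5,0,0,0,0,0.1,0,0,0,0,0.1,0,0,0,0,0.1,0,0,0,0,0.1]

```text
clock: 12.6
tcp_pos: [0.43, -0.2358, 0.0243]
ee_rot: [0.001, 0.971, -0.24, 0.002]
force: [0.8, 0.7, 5.4]
grip_width: 0.098
grip_force: 3.2
```

Call:
jog_arm:
  steps: [0,0,-30,0,0.1,0,0,-30,0,0.1,0,0,-30,0,0.1,0,0,0,0,0.1,0,0,0,0,0.1]

```text
clock: 13.1
tcp_pos: [0.4291, -0.2352, 0.1137]
ee_rot: [0.001, 0.971, -0.24, 0.001]
force: [-0.5, 0.7, -0.2]
grip_width: 0.097
grip_force: 0.0
```

Run:
```python
from h import *
plan(*M,.115,PSI)
```

```text
at [ 0.4291 -0.2352  0.1137] -0.484 turn -0.0 shift mm [157.6 104.4  -1.3]
```

Run:
```python
from h import *
cells()
a=optics.capture("scene")[130:230,240:370]; cv2.imwrite("pics/s6.png",cv2.resize(a,(650,500),interpolation=cv2.INTER_CUBIC))
```

```text
top cell [ 0.4161 -0.1823] 99 [394.3 318.5]
```

View pics/s6.png

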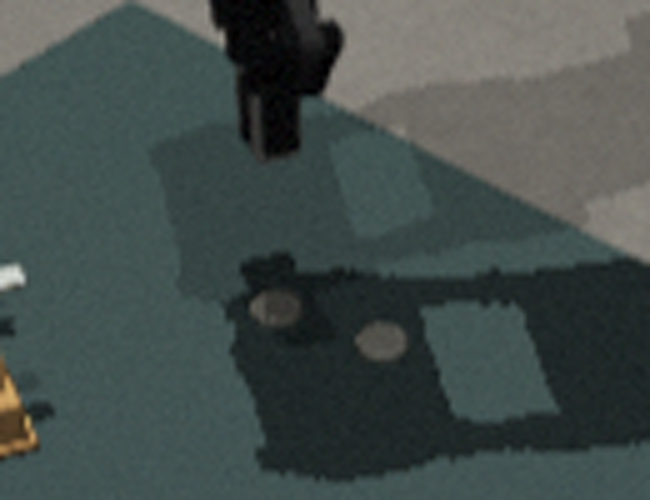

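Both remaining cells lie untouched in shadow, at crop (275,307) and (381,341): the pads closed just above the first. I'll retry lower.

Call:
jog_arm:
  steps: [0,0,30,0,0.5,0,0,30,0,0.5,0,0,15,0,0.5,0,0,0,0,0.5,0,0,0,0,0.5]

```text
clock: 13.75
tcp_pos: [0.4284, -0.2347, 0.0369]
ee_rot: [-0.0, 0.971, -0.24, -0.001]
force: [-0.1, -0.2, -0.0]
grip_width: 0.501
grip_force: 0.0
```

Run:
```python
from h import *
print(onz("scene",(295,191.4),.0045)[:2]+.0022)
plan(.4296,-.236,.0205,PSI)
```

```text
[ 0.43193853 -0.23271287]
at [ 0.4284 -0.2347  0.0369] -0.484 turn -0.0 shift mm [ 1.7  0.6 16.4]
```

Call:
jog_arm:
  steps: [2,-1,9,0,0.5,0,0,7.5,0,0.5,0,0,0,0,0.5,0,0,0,0,0.1,0,0,0,0,0.1,0,0,0,0,0.1,0,0,0,0,0.1]

```text
clock: 14.45
tcp_pos: [0.431, -0.235, 0.0211]
ee_rot: [0.0, 0.971, -0.24, 0.0]
force: [-1.1, 0.3, 2.2]
grip_width: 0.251
grip_force: 29.5
```

Call:
jog_arm:
  steps: [0,0,-30,0,0.1,0,0,-30,0,0.1,0,0,-30,0,0.1,0,0,0,0,0.1,0,0,0,0,0.1]

```text
clock: 14.95
tcp_pos: [0.431, -0.2351, 0.1112]
ee_rot: [0.0, 0.971, -0.24, 0.001]
force: [-0.8, -0.5, -1.2]
grip_width: 0.254
grip_force: 29.4
```

Run:
```python
from h import *
plan(*M,.115,PSI)
```

```text
at [ 0.431  -0.2351  0.1112] -0.484 turn -0.0 shift mm [156.  105.5  -3.8]
```

Call:
jog_arm:
  steps: [26,17.6,0,0,0.1,26,17.6,0,0,0.1,26,17.6,0,0,0.1,26,17.6,0,0,0.1,26,17.6,0,0,0.1,26,17.5,0,0,0.1,0,0,0,0,0.1,0,0,8,0,0.1]

```text
clock: 15.75
tcp_pos: [0.5195, -0.4009, 0.1015]
ee_rot: [-0.0, 0.971, -0.24, -0.0]
force: [0.5, -0.3, -0.2]
grip_width: 0.252
grip_force: 29.4
```

Call:
jog_arm:
  steps: [0,0,8,0,0.1,0,0,0,0,0.1,0,0,0,0,0.1]

```text
clock: 16.05
tcp_pos: [0.5195, -0.4, 0.0944]
ee_rot: [-0.0, 0.971, -0.239, -0.001]
force: [-0.5, 0.3, 0.5]
grip_width: 0.257
grip_force: 29.4
```

Run:
```python
from h import *
print(here()[2]["grip_width"]);plan(*M,.093,PSI)
```

```text
0.2565365692812728
at [ 0.5195 -0.4     0.0944] -0.484 turn 0.0 shift mm [0.9 0.7 1.4]
```

Release, then return to the last cell.

Call:
jog_arm:
  steps: [0,0,0,0,0.45,0,0,0,0,0.45,0,0,0,0,0.45,0,0,-20,0,0.45,0,0,-20,0,0.45]

```text
clock: 16.55
tcp_pos: [0.5195, -0.4007, 0.1349]
ee_rot: [-0.0, 0.971, -0.24, -0.001]
force: [-0.3, -0.7, -0.2]
grip_width: 0.449
grip_force: 0.0
```

Call:
jog_arm:
  steps: [-25,-24,0,0,0.5,-25,-24,0,0,0.5,-25,-24,0,0,0.5,-25,-24,0,0,0.5,-25,-24,0,0,0.5,-25,-15,0,0,0.5,0,0,0,0,0.5]

```text
clock: 17.25
tcp_pos: [0.4481, -0.2086, 0.135]
ee_rot: [-0.001, 0.971, -0.239, -0.001]
force: [-0.4, -1.4, 1.3]
grip_width: 0.498
grip_force: 0.0
```

Run:
```python
from h import *
cells()
plan(.4165,-.182,.06,PSI)
```

```text
top cell [ 0.4161 -0.1822] 96 [394.3 318.4]
at [ 0.4503 -0.2117  0.1355] -0.483 turn 0.001 shift mm [-43.8 -10.6  75.5]
```

Call:
jog_arm:
  steps: [-22,-5,0,0,0.5,-21.8,-5.6,0,0,0.5,0,0,30,0,0.5,0,0,30,0,0.5,0,0,25,0,0.5,0,0,0,0,0.5,0,0,0,0,0.5]

```text
clock: 18.05
tcp_pos: [0.4167, -0.1828, 0.05]
ee_rot: [0.0, 0.971, -0.24, 0.0]
force: [-0.3, -0.2, 0.6]
grip_width: 0.501
grip_force: 0.0
```

Run:
```python
from h import *
cells()
plan(.4164,-.182,.0205,PSI)
```

```text
at [ 0.4171 -0.1828  0.0509] -0.485 turn -0.001 shift mm [-1.  -0.4 30.4]
```

Call:
jog_arm:
  steps: [-1,-0.5,15,0,0.5,0,0,15,0,0.5,0,0,0,0,0.5,0,0,0,0,0.1,0,0,0,0,0.1,0,0,0,0,0.1,0,0,0,0,0.1]

```text
clock: 18.85
tcp_pos: [0.4161, -0.1814, 0.021]
ee_rot: [0.0, 0.971, -0.24, 0.001]
force: [-0.7, 0.4, 6.9]
grip_width: 0.254
grip_force: 29.4
```

Call:
jog_arm:
  steps: [0,0,-30,0,0.1,0,0,-30,0,0.1,0,0,-30,0,0.1,0,0,0,0,0.1,0,0,0,0,0.1]

```text
clock: 19.35
tcp_pos: [0.4157, -0.1811, 0.1106]
ee_rot: [0.0, 0.971, -0.24, 0.001]
force: [0.0, 0.2, -0.8]
grip_width: 0.251
grip_force: 29.4
```

Run:
```python
from h import *
plan(*M,.112,PSI)
```

```text
at [ 0.4157 -0.1811  0.1106] -0.484 turn -0.0 shift mm [194.6 146.1  -1.4]
```

Call:
jog_arm:
  steps: [27.8,20.9,0,0,0.1,27.8,20.9,0,0,0.1,27.8,20.9,0,0,0.1,27.8,20.9,0,0,0.1,27.8,20.9,0,0,0.1,27.8,20.9,0,0,0.1,27.8,20.7,0,0,0.1,0,0,0,0,0.1]

```text
clock: 20.15
tcp_pos: [0.52, -0.4041, 0.1077]
ee_rot: [0.0, 0.971, -0.241, 0.0]
force: [-0.5, 0.8, -0.8]
grip_width: 0.25
grip_force: 29.4
```

Call:
jog_arm:
  steps: [0,0,8,0,0.1,0,0,8,0,0.1,0,0,0,0,0.1,0,0,0,0,0.1]

```text
clock: 20.55
tcp_pos: [0.5194, -0.3998, 0.0934]
ee_rot: [-0.0, 0.971, -0.239, -0.001]
force: [0.3, -1.0, 0.3]
grip_width: 0.251
grip_force: 29.4
```

Run:
```python
from h import *
print(here()[2]["grip_width"]);plan(*M,.093,PSI)
```

```text
0.25132108811656373
at [ 0.5194 -0.3998  0.0934] -0.483 turn 0.001 shift mm [1.1 0.7 0.4]
```

Call:
jog_arm:
  steps: [0,0,0,0,0.45,0,0,0,0,0.45,0,0,0,0,0.45,0,0,-35,0,0.45,0,0,-35,0,0,0,0,0,0,0]

```text
clock: 21.15
tcp_pos: [0.5217, -0.4027, 0.1699]
ee_rot: [0.003, 0.971, -0.24, 0.005]
force: [0.8, 0.1, 0.3]
grip_width: 0.122
grip_force: 0.0
```

Call:
jog_arm:
  steps: [20,0,0,0,0,20,0,0,0,0,20,0,0,0,0,20,0,0,0,0,0,0,0,0,0,0,0,25,0,0,0,0,23,0,0,0,0,0,0,0]

```text
clock: 21.95
tcp_pos: [0.5881, -0.4363, 0.1116]
ee_rot: [-0.002, 0.971, -0.24, -0.004]
force: [-0.5, 0.6, -1.3]
grip_width: 0.003
grip_force: 0.0
```

Run:
```python
from h import *
print(here()[2]["force"]);plan(*M,.115,PSI)
cells()
a=optics.capture("scene"); 
cv2.imwrite("pics/s7.png",np.hstack([cv2.resize(a[80:200,160:290],(400,370),interpolation=cv2.INTER_CUBIC),cv2.resize(a[145:185,195:235],(370,370),interpolation=cv2.INTER_CUBIC)]))
```

```text
[-0.51364972  0.57944676 -1.30721755]
at [ 0.5881 -0.4363  0.1116] -0.484 turn -0.0 shift mm [-76.7   0.5  -3.4]
```

View pics/s7.png

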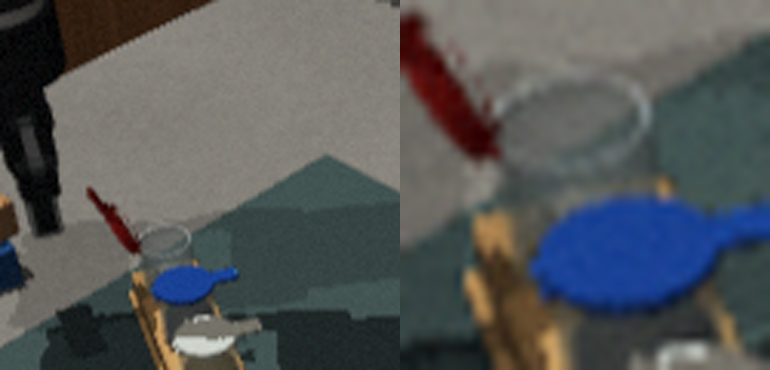

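All three cells have left the bench, and the gripper is behind the red cap (left panel, 45,220). Now I'll push the cap over and shut it.

Call:
jog_arm:
  steps: [-15,0,0,0,0,-15,0,0,0,0,-15,0,0,0,0,-15,0,0,0,0,-14,0,0,0,0,-10,0,8,0,0,0,0,0,0,0]

```text
clock: 22.8
tcp_pos: [0.5155, -0.3989, 0.1092]
ee_rot: [0.0, 0.971, -0.24, 0.0]
force: [0.4, -0.0, -0.0]
grip_width: -0.0
grip_force: 0.0
```

Call:
jog_arm:
  steps: [-2,0,4,0,0,-2,0,4,0,0,-2,0,3,0,0,-2,0,3,0,0,0,0,0,0,0,0,0,0,0,0]

```text
clock: 23.4
tcp_pos: [0.5089, -0.3952, 0.0935]
ee_rot: [-0.0, 0.971, -0.24, -0.0]
force: [0.2, -0.0, -0.3]
grip_width: -0.002
grip_force: 0.0
```

Run:
```python
from h import *
plan(*M,.09,PSI); print(here()[2]["force"])
```

```text
at [ 0.5089 -0.3952  0.0935] -0.484 turn -0.0 shift mm [12.5  0.   3.5]
[ 0.23422977 -0.01112874 -0.26484342]
```

Call:
jog_arm:
  steps: [0,0,2,0,0,0,0,2,0,0,0,0,1.5,0,0,0,0,0,0,0,0,0,0,0,0]

```text
clock: 23.9
tcp_pos: [0.5092, -0.3954, 0.0912]
ee_rot: [0.001, 0.971, -0.24, 0.001]
force: [-5.4, 4.5, 17.1]
grip_width: 0.0
grip_force: 8.6
```

Call:
jog_arm:
  steps: [0,0,-20,0,0,0,0,-40,0,0,0,0,-40,0,0,-25,-25,0,0,0.5,-25,-25,0,0,0.5,-25,-25,0,0,0.5,-25,-25,0,0,0.5,0,0,0,0,0.5]

```text
clock: 24.7
tcp_pos: [0.4658, -0.2564, 0.1884]
ee_rot: [-0.001, 0.971, -0.238, -0.001]
force: [-0.3, -0.4, -0.1]
grip_width: 0.503
grip_force: 0.0
```

Run:
```python
from h import *
a=optics.capture("scene"); b=optics.capture("top")
cv2.imwrite("pics/s8.png",np.hstack([cv2.resize(a[130:210,190:270],(370,370),interpolation=cv2.INTER_CUBIC),cv2.resize(b[210:310,430:530],(370,370),interpolation=cv2.INTER_CUBIC)]))
cv2.imwrite("pics/scn8.png",a)
hp=np.array([.5638,.1285]); print(proj("scene",[[*hp,.028]]),proj("top",[[*hp,.028]]))
plan(.4885,.1095,.2,.2387)
```

```text
[[391.48510684 300.25695043]] [[246.94492444 241.74964751]]
at [ 0.4674 -0.26    0.1888] -0.483 turn -0.722 shift mm [ 107.9 -354.1  -11.2]
```

View pics/s8.png

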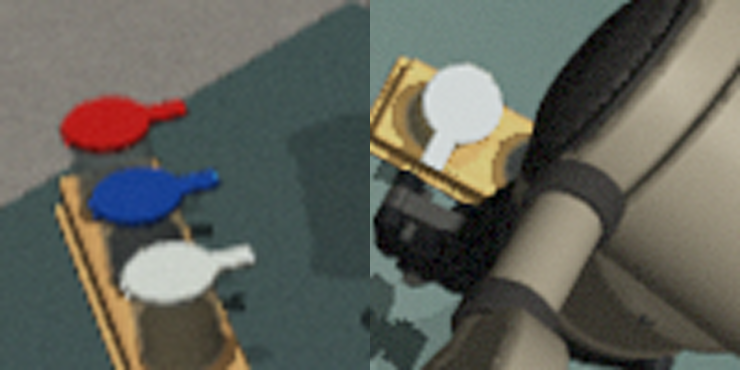

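Red cap is shut and flush (left panel, 105,122); the blue and white caps are shut too. Now the press lever.

Call:
jog_arm:
  steps: [0,0,0,-0.12,0.6,0,0,0,-0.12,0.6,0,0,0,-0.12,0.6,0,0,0,-0.12,0.6,0,0,0,-0.12,0.6,0,0,0,-0.122,0.6,0,0,0,0,0.6]

```text
clock: 25.5
tcp_pos: [0.4675, -0.2616, 0.1881]
ee_rot: [0.0, 0.993, 0.119, 0.0]
force: [-0.5, -0.5, -0.3]
grip_width: 0.598
grip_force: 0.0
```

Call:
jog_arm:
  steps: [13.5,-44,0,0,0.6,13.5,-44,0,0,0.6,13.5,-44,0,0,0.6,13.5,-44,0,0,0.6,13.5,-44,0,0,0.6,13.5,-44,0,0,0.6,13.5,-44,0,0,0.6,13.5,-44,0,0,0.6]

```text
clock: 26.3
tcp_pos: [0.4899, 0.1088, 0.1884]
ee_rot: [0.0, 0.993, 0.116, 0.001]
force: [1.8, -0.9, 0.1]
grip_width: 0.605
grip_force: 0.0
```

Call:
jog_arm:
  steps: [0,0,20,0,0.6,0,0,20,0,0.6,0,0,0,0,0.6,0,0,0,0,0.6]

```text
clock: 26.7
tcp_pos: [0.4897, 0.1069, 0.1484]
ee_rot: [0.0, 0.993, 0.117, -0.0]
force: [0.9, -0.6, 0.8]
grip_width: 0.601
grip_force: 0.0
```

Run:
```python
from h import *
plan(.4885,.1103,.089,.2387)
```

```text
at [0.4897 0.1069 0.1484] 0.235 turn -0.003 shift mm [-0.4 -3.5 59.4]
```

Call:
jog_arm:
  steps: [0,-3.5,20,0,0.6,0,0,20,0,0.6,0,0,18,0,0.6,0,0,0,0,0.6,0,0,0,0,0,0,0,0,0,0,0,0,0,0,0,0,0,0,0,0]
  squeeze: 40

```text
clock: 27.5
tcp_pos: [0.4892, 0.1108, 0.0914]
ee_rot: [0.0, 0.993, 0.119, 0.001]
force: [0.6, 0.2, 2.8]
grip_width: 0.228
grip_force: 41.4
```

Call:
jog_arm:
  steps: [5.5,0,-20.2,0,0,8.5,0,-19.2,0,0,0,0,0,0,0]

```text
clock: 27.8
tcp_pos: [0.5029, 0.1143, 0.1313]
ee_rot: [0.0, 0.993, 0.119, 0.001]
force: [0.0, -0.8, 3.1]
grip_width: 0.228
grip_force: 41.5
```

Call:
jog_arm:
  steps: [11.2,0,-17.7,0,0,13.8,0,-15.8,0,0,16,0,-13.6,0,0,17.8,0,-11.1,0,0,19.3,0,-8.3,0,0,20.3,0,-5.3,0,0,0,0,0,0,0]

```text
clock: 28.5
tcp_pos: [0.5975, 0.138, 0.1997]
ee_rot: [-0.001, 0.993, 0.119, -0.001]
force: [0.9, 2.8, -4.2]
grip_width: 0.229
grip_force: 43.9
```

Call:
jog_arm:
  steps: [20.9,0,-2.2,0,0,21,0,0.9,0,0,20.6,0,4,0,0,3,0,1,0,0,0,0,0,0,0]

```text
clock: 29.0
tcp_pos: [0.6599, 0.1538, 0.1961]
ee_rot: [-0.001, 0.993, 0.119, -0.001]
force: [-1.3, 4.9, -2.4]
grip_width: 0.228
grip_force: 44.0
```

Run:
```python
from h import *
plan(.622,.1427,.2,.2387); print(here()[2]["force"],here()[2]["grip_width"])
```

```text
at [0.6599 0.1538 0.1961] 0.238 turn -0.0 shift mm [-39.5   1.8  -3.9]
[-1.25880188  4.90660551 -2.37758754] 0.2276486342141399
```

Call:
jog_arm:
  steps: [0,0,0,0,0.58,0,0,0,0,0.58,0,0,-35,0,0.58,0,0,-35,0,0.58,0,0,0,-0.104,0.58,0,0,0,-0.104,0.58,0,0,0,-0.104,0.58,0,0,0,0,0.58]

```text
clock: 29.8
tcp_pos: [0.6611, 0.1521, 0.2681]
ee_rot: [0.0, 0.962, 0.272, 0.0]
force: [-0.1, 0.1, -0.2]
grip_width: 0.58
grip_force: 0.0
```

Run:
```python
from h import *
print([onz("top",p,.006)[:2].round(3) for p in((313,214),(353,261),(349,220),(393,226))])
plan(.6224,-.0876,.26,.55)
a=optics.capture("scene"); cv2.imwrite("pics/scn9.png",a)
```

```text
[array([ 0.633, -0.007]), array([ 0.533, -0.095]), array([ 0.622, -0.084]), array([ 0.612, -0.179])]
at [0.6611 0.1521 0.2681] 0.55 turn 0.0 shift mm [-158.3  184.1    8.1]
```

Call:
jog_arm:
  steps: [-26.4,30.7,0,0,0.58,-26.4,30.7,0,0,0.58,-26.4,30.7,0,0,0.58,-26.4,30.7,0,0,0.58,-26.4,30.7,0,0,0.58,-26.3,30.6,0,0,0.58,0,0,40,0,0.58,0,0,40,0,0.58]

```text
clock: 30.65
tcp_pos: [0.6228, -0.0892, 0.1884]
ee_rot: [0.001, 0.963, 0.269, 0.002]
force: [0.3, 0.7, -0.0]
grip_width: 0.58
grip_force: 0.0
```

Call:
jog_arm:
  steps: [0,0,40,0,0.58,0,0,40,0,0.58,0,0,0,0,0.58,0,0,0,0,0.58]

```text
clock: 31.05
tcp_pos: [0.6226, -0.0872, 0.1084]
ee_rot: [0.0, 0.963, 0.271, -0.0]
force: [0.1, -0.8, 0.8]
grip_width: 0.579
grip_force: 0.0
```

Run:
```python
from h import *
plan(.6224,-.0876,.022,.55)
a=optics.capture("scene"); b=optics.capture("top"); cv2.imwrite("pics/scn10.png",a); cv2.imwrite("pics/top10.png",b)
cv2.imwrite("pics/s10.png",np.hstack([cv2.resize(a[200:330,235:435],(480,312),interpolation=cv2.INTER_CUBIC),cv2.resize(b[185:285,210:310],(312,312),interpolation=cv2.INTER_CUBIC)]))
```

```text
at [ 0.6226 -0.0872  0.1084] 0.548 turn -0.002 shift mm [-0.4  0.2 86.4]
```

View pics/s10.png

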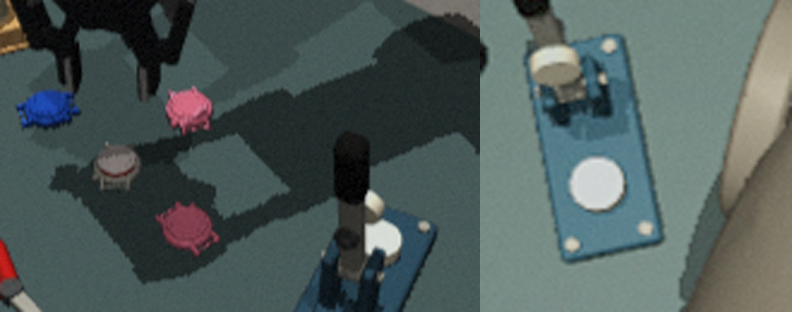

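Lever stands upright; the white die is clear at right panel (597,183). The gripper straddles the steel watch, seen at (117,165) in the left panel. Next I'll grasp and measure the die.

Run:
```python
from h import *
b=cv2.imread("pics/top10.png"); h=cv2.cvtColor(b,cv2.COLOR_BGR2HSV); m=((h[...,2]>140)&(h[...,1]<60)).astype(np.uint8)
k,l,st,c=cv2.connectedComponentsWithStats(m)
for i in range(1,k):
    if 210<c[i][0]<275 and 185<c[i][1]<285 and st[i,4]>5: print(st[i],c[i].round(2),onz("top",c[i],.028 if st[i,4]>100 else .015).round(4))
```

```text
[249 197   5   5  20] [250.95 198.9 ] [0.6599 0.1277 0.015 ]
[226 200  15   9  88] [232.74 203.01] [0.6495 0.1662 0.015 ]
[ 209  217   83  103 2767] [250.87 278.59] [0.4874 0.1158 0.028 ]
[238 235  18  17 247] [246.81 243.09] [0.561  0.1286 0.028 ]
[222 240   4   4   6] [223.83 241.5 ] [0.5651 0.1793 0.015 ]
[218 245   3   6   7] [218.71 247.14] [0.5527 0.1892 0.015 ]
[210 255   7   5  14] [213.43 257.  ] [0.5315 0.1987 0.015 ]
[260 255   6   6  22] [262.45 257.59] [0.5334 0.0961 0.015 ]
[217 257   3   6   9] [218.33 259.78] [0.5259 0.188  0.015 ]
[237 261   5   5  19] [239.   262.79] [0.5209 0.1445 0.015 ]
[208 263   7   6  14] [211.93 265.79] [0.5129 0.2004 0.015 ]
```

Call:
jog_arm:
  steps: [0,0,30,0,0.58,0,0,30,0,0.58,0,0,26,0,0.58,0,0,0,0,0.58,0,0,0,0,0.3,0,0,0,0,0.3,0,0,0,0,0.3,0,0,0,0,0.3]
  squeeze: 40

```text
clock: 31.95
tcp_pos: [0.6236, -0.0873, 0.0238]
ee_rot: [0.001, 0.962, 0.271, 0.002]
force: [0.5, -1.0, 6.4]
grip_width: 0.437
grip_force: 40.9
```

Call:
jog_arm:
  steps: [0,0,-25,0,0.3,0,0,-35,0,0.3,0,0,-35,0,0.3,0,0,0,0.102,0.3,0,0,0,0.102,0.3,0,0,0,0.102,0.3,0,0,0,0,0.3]

```text
clock: 32.65
tcp_pos: [0.6224, -0.087, 0.1173]
ee_rot: [0.0, 0.993, 0.121, 0.0]
force: [0.1, -0.8, -0.7]
grip_width: 0.433
grip_force: 40.2
```

Run:
```python
from h import *
print(here()[2]["grip_width"],here()[2]["force"]);f=plan(.562,.1286,.119,.242); plan(.562,.1286,.119,.242,f)
```

```text
0.432870475688832 [ 0.09686094 -0.75165353 -0.71042634]
at [ 0.6224 -0.087   0.1173] 0.243 turn 0.001 shift mm [  -7.  -223.8   -1.7]
at [0.562  0.1286 0.119 ] 0.242 turn 0.0 shift mm [ 0.  0. -0.]
```

Call:
jog_arm:
  steps: [-1,-32,0,0,0.3,-1,-32,0,0,0.3,-1,-32,0,0,0.3,-1,-32,0,0,0.3,-1,-32,0,0,0.3,-1,-32,0,0,0.3,-1,-31.8,0,0,0.3,0,0,0,0,0.3]

```text
clock: 33.45
tcp_pos: [0.5603, 0.1319, 0.117]
ee_rot: [-0.0, 0.992, 0.125, -0.0]
force: [0.5, -0.5, -0.6]
grip_width: 0.431
grip_force: 40.3
```

Call:
jog_arm:
  steps: [0,0,20,0,0.3,0,0,20,0,0.3,0,0,15,0,0.3,0,0,0,0,0.3,0,0,0,0,0.3]

```text
clock: 33.95
tcp_pos: [0.5619, 0.128, 0.0621]
ee_rot: [0.0, 0.993, 0.122, 0.0]
force: [-0.6, 0.2, -0.8]
grip_width: 0.436
grip_force: 40.3
```

Run:
```python
from h import *
print(here()[2]["grip_width"],here()[2]["force"]);f=plan(.562,.1286,.0525,.242)
```

```text
0.4357688900036473 [-0.56602008  0.24495835 -0.76767297]
at [0.5619 0.128  0.0621] 0.245 turn 0.003 shift mm [ 0.2 -0.6  9.6]
```

Now lower in small steps, release and rise.

Call:
jog_arm:
  steps: [0,-0.5,4,0,0.3,0,0,4,0,0.3,0,0,2,0,0.3,0,0,0,0,0.3,0,0,0,0,0.3]

```text
clock: 34.45
tcp_pos: [0.5615, 0.129, 0.0519]
ee_rot: [0.0, 0.993, 0.122, 0.0]
force: [-0.3, -0.8, -1.6]
grip_width: 0.433
grip_force: 40.3
```

Call:
jog_arm:
  steps: [0,0,0,0,0.55,0,0,0,0,0.58,0,0,0,0,0.58,0,0,0,0,0.58,0,0,-30,0,0.58,0,0,-40,0,0.58,0,0,0,0,0.58]

```text
clock: 35.15
tcp_pos: [0.5645, 0.1293, 0.127]
ee_rot: [0.0, 0.993, 0.122, 0.005]
force: [-0.2, -0.3, -0.4]
grip_width: 0.576
grip_force: 0.0
```

Run:
```python
from h import *
f=plan(.6599-.0,.1538,.27,.242)
```

```text
at [0.5645 0.1293 0.127 ] 0.244 turn 0.002 shift mm [  98.5   -0.9 -143. ]
```

Call:
jog_arm:
  steps: [0,0,-40,0,0.6,0,0,-40,0,0.6,0,0,-40,0,0.6,0,0,-30,0,0.6,33,0,0,0,0.6,33,-1,0,0,0.6,33,-1,0,0,0.6,0,0,0,0,0.6]

```text
clock: 35.95
tcp_pos: [0.6593, 0.1553, 0.2691]
ee_rot: [-0.0, 0.993, 0.122, -0.001]
force: [-0.4, 0.0, -0.5]
grip_width: 0.598
grip_force: 0.0
```

Run:
```python
from h import *
f=plan(.6599,.1538,.197,.242)
a=optics.capture("scene"); b=optics.capture("top"); cv2.imwrite("pics/scn11.png",a); cv2.imwrite("pics/top11.png",b)
cv2.imwrite("pics/s11.png",np.hstack([cv2.resize(a[190:350,310:470],(400,400),interpolation=cv2.INTER_CUBIC),cv2.resize(b[185:285,200:300],(400,400),interpolation=cv2.INTER_CUBIC)]))
```

```text
at [0.6593 0.1553 0.2691] 0.244 turn 0.002 shift mm [ 0.2  1.6 72.1]
```

View pics/s11.png

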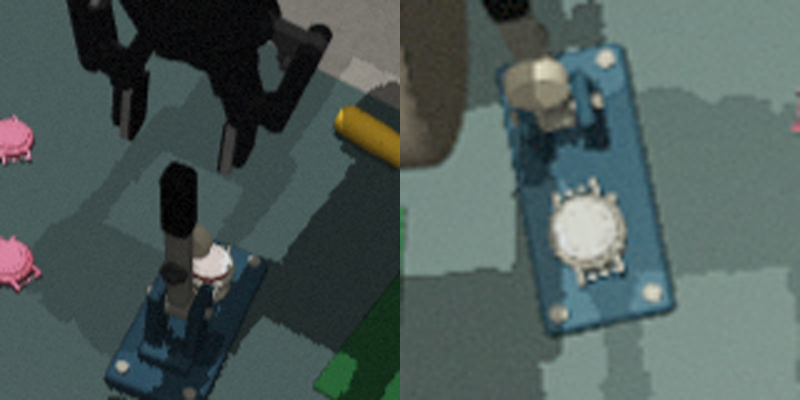

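Watch2 is seated centred on the die (right panel, 588,230), with its red band still showing. Now I'll take the lever and bring it down.

Call:
jog_arm:
  steps: [0,0.5,24,0,0.6,0,0,24,0,0.6,0,0,24,0,0.6,0,0,0,0,0.6,0,0,0,0,0,0,0,0,0,0,0,0,0,0,0,0,0,0,0,0]
  squeeze: 50

```text
clock: 36.85
tcp_pos: [0.658, 0.1535, 0.2021]
ee_rot: [0.001, 0.993, 0.121, 0.002]
force: [0.3, -4.8, 6.1]
grip_width: 0.227
grip_force: 50.1
```

Call:
jog_arm:
  steps: [-20.6,0,-4,0,0,-21,0,-0.9,0,0,0,0,0,0,0]

```text
clock: 37.15
tcp_pos: [0.6169, 0.1431, 0.2072]
ee_rot: [0.001, 0.993, 0.121, 0.002]
force: [1.2, -6.4, 5.3]
grip_width: 0.231
grip_force: 50.9
```

Call:
jog_arm:
  steps: [-20.9,0,2.2,0,0,-20.3,0,5.3,0,0,-19.3,0,8.3,0,0,-17.8,0,11.1,0,0,-16,0,13.6,0,0,-13.8,0,15.8,0,0,0,0,0,0,0]

```text
clock: 37.85
tcp_pos: [0.5105, 0.1163, 0.1487]
ee_rot: [0.001, 0.993, 0.122, -0.0]
force: [-4.1, -10.3, 3.8]
grip_width: 0.225
grip_force: 49.9
```

Call:
jog_arm:
  steps: [-11.2,0,17.7,0,0,-8.5,0,19.2,0,0,-5.5,0,18,0,0,0,0,0,0,0,0,0,0,0,0]

```text
clock: 38.35
tcp_pos: [0.4873, 0.1105, 0.0935]
ee_rot: [0.001, 0.993, 0.122, -0.0]
force: [-1.2, -10.9, -2.0]
grip_width: 0.224
grip_force: 48.8
```

Run:
```python
from h import *
f=plan(.622-.14*.971,.1427-.14*.24,.062,.242); s=here()[2]; print(s["force"],s["grip_width"])
```

```text
at [0.4873 0.1105 0.0935] 0.244 turn 0.002 shift mm [-1.6  1.  31.5]
[ -1.18422672 -10.88453987  -2.02340726] 0.22407831401191874
```

Call:
jog_arm:
  steps: [-1,1,12,0,0,-0.6,0,10,0,0,0,0,6,0,0,0,0,4,0,0,0,0,0,0,0]

```text
clock: 38.85
tcp_pos: [0.4851, 0.1098, 0.0627]
ee_rot: [0.001, 0.993, 0.122, -0.001]
force: [-8.1, -8.3, 10.7]
grip_width: 0.223
grip_force: 51.6
```

Call:
jog_arm:
  steps: [0,0,2,0,0,0,0,2,0,0,0,0,2,0,0,0,0,0,0,0]

```text
clock: 39.25
tcp_pos: [0.4853, 0.1099, 0.0611]
ee_rot: [0.001, 0.993, 0.122, 0.0]
force: [-22.8, -10.2, 57.0]
grip_width: 0.222
grip_force: 58.7
```

Call:
jog_arm:
  steps: [0,0,-6,0,0,1.6,1,-20.9,0,0,4.7,0,-20.5,0,0,7.7,0,-19.5,0,0,10.5,0,-18.2,0,0,13.1,0,-16.4,0,0,15.4,0,-14.2,0,0,0,0,0,0,0]

```text
clock: 40.05
tcp_pos: [0.5388, 0.1233, 0.1725]
ee_rot: [-0.0, 0.993, 0.122, 0.001]
force: [-2.3, 0.2, 5.9]
grip_width: 0.224
grip_force: 54.0
```

Call:
jog_arm:
  steps: [17.4,0,-11.8,0,0,18.9,0,-9,0,0,20.1,0,-6.1,0,0,20.8,0,-3.1,0,0,21,0,0.1,0,0,20.7,0,3.2,0,0,7,0,1.5,0,0,0,0,0,0,0]

```text
clock: 40.85
tcp_pos: [0.659, 0.1536, 0.1945]
ee_rot: [-0.0, 0.993, 0.122, -0.002]
force: [-2.2, 2.7, -6.9]
grip_width: 0.225
grip_force: 54.7
```

Run:
```python
from h import *
f=plan(.622,.1427,.062,.242); s=here()[2]; print(s["force"],s["grip_width"])
```

```text
at [0.659  0.1536 0.1945] 0.244 turn 0.002 shift mm [-38.5   1.8 132.5]
[-2.21199358  2.72672883 -6.85767296] 0.22451544885374214
```

Call:
jog_arm:
  steps: [0,0,0,0,0.58,0,0,0,0,0.58,0,0,-25,0,0.58,0,0,-40,0,0.58,-33,0,-10,0,0.58,-33,0,0,0,0.58,-31,0,0,0,0.58,0,0,0,0,0.58]

```text
clock: 41.65
tcp_pos: [0.563, 0.1288, 0.2731]
ee_rot: [0.0, 0.993, 0.121, 0.001]
force: [1.1, 0.2, -0.0]
grip_width: 0.583
grip_force: 0.0
```

Run:
```python
from h import *
f=plan(.562,.1286,.052,.242)
a=optics.capture("scene"); cv2.imwrite("pics/scn12.png",a)
for n in("scn11","scn12"):
    I=cv2.imread(f"pics/{n}.png")[285:310,380:410].astype(int)
    r=(I[...,2]-I[...,1]); print(n,(r>25).sum(),(r>40).sum(),r.max())
    J=cv2.imread(f"pics/{n}.png")[285:312,380:410].min(2); ys,xs=np.nonzero(J>120); print(len(xs),xs.min()+380,xs.max()+380,ys.min()+285,ys.max()+285)
```

```text
at [0.563  0.1288 0.2731] 0.243 turn 0.001 shift mm [-1.000e+00 -1.000e-01  2.211e+02]
scn11 10 0 39
153 387 402 287 305
scn12 0 0 15
34 387 398 288 301
```

Run:
```python
from h import *
I=cv2.imread("pics/scn10.png")[255:285,270:300].astype(int); r=I[...,2]-I[...,1]; print("shadowed proud",(r>25).sum(),(r>40).sum(),r.max())
a=cv2.imread("pics/scn11.png")[280:315,375:415]; b=cv2.imread("pics/scn12.png")[280:315,375:415]
b2=np.clip(b.astype(float)*2.0,0,255).astype(np.uint8)
cv2.imwrite("pics/cmp.png",np.hstack([cv2.resize(x,(400,350),interpolation=cv2.INTER_CUBIC) for x in(a,b2)]))
```

```text
shadowed proud 13 2 41
```

Call:
jog_arm:
  steps: [-1,0,40,0,0.58,0,0,40,0,0.58,0,0,40,0,0.58,0,0,40,0,0.58,0,0,40,0,0.58,0,0,21,0,0.58,0,0,0,0,0.58,0,0,0,0,0.58]

```text
clock: 42.5
tcp_pos: [0.5663, 0.1293, 0.051]
ee_rot: [0.0, 0.993, 0.122, 0.001]
force: [-0.2, 1.7, -0.6]
grip_width: 0.584
grip_force: 0.0
```

Call:
jog_arm:
  steps: [0,0,0,0,0.3,0,0,0,0,0.3,0,0,0,0,0.3,0,0,0,0,0.3,0,0,-30,0,0.3,0,0,-40,0,0.3,0,0,-20,0,0.3,0,0,0,0,0.3]
  squeeze: 40

```text
clock: 43.3
tcp_pos: [0.5666, 0.1295, 0.1442]
ee_rot: [0.0, 0.993, 0.122, 0.004]
force: [-0.4, 0.7, -0.9]
grip_width: 0.429
grip_force: 40.1
```

Run:
```python
from h import *
for n in("top","scene"):
    h=cv2.cvtColor(cv2.imread(f"pics/{n}0.png"),cv2.COLOR_BGR2HSV); m=((abs(h[...,0].astype(int)-66)<12)&(h[...,1]>120)).astype(np.uint8)
    k,l,st,c=cv2.connectedComponentsWithStats(m); i=1+st[1:,4].argmax(); P=np.array([onz(n,(x,y),.004)[:2] for y,x in np.argwhere(l==i)],np.float32); r=cv2.minAreaRect(P); print(n,st[i],r)
s=here()[2]; print(s["grip_width"],s["force"]); plan(r[0][0],r[0][1],.14,.242)
```

```text
Traceback (most recent call last):
  File "h.py", line 8, in onz
    o,d=ray(n,uv); return o+d*(z-o[2])/d[2]
        ~~~^^^^^^
  File "h.py", line 6, in ray
    K,r,t=cal(n); R=cv2.Rodrigues(r)[0]; d=R.T@np.linalg.inv(K)@np.array([uv[0],uv[1],1.]); return (-R.T@t).ravel(),d
          ~~~^^^
  File "h.py", line 4, in cal
    c=optics.get_calibration(n); return np.array(c["mtx"],float),np.array(c["rvec"],float).reshape(3,1),np.array(c["tvec"],float).reshape(3,1)
ValueError: time passes only in moves, steps and waits
```

Run:
```python
from h import *
for n in("top","scene"):
    h=cv2.cvtColor(cv2.imread(f"pics/{n}0.png"),cv2.COLOR_BGR2HSV); m=((abs(h[...,0].astype(int)-66)<12)&(h[...,1]>120)).astype(np.uint8)
    k,l,st,c=cv2.connectedComponentsWithStats(m); i=1+st[1:,4].argmax(); hull=cv2.convexHull(cv2.findNonZero((l==i).astype(np.uint8))); q=cv2.approxPolyDP(hull,6,True)[:,0]
    P=np.array([onz(n,x,.004)[:2] for x in q]); print(n,st[i],P.round(3).tolist(),P.mean(0))
    if n=="top": C=P.mean(0)
s=here()[2]; print(s["grip_width"],s["force"]); plan(*C,.14,.242)
```

```text
top [ 102  237   99   70 6612] [[0.575, 0.233], [0.429, 0.23], [0.424, 0.424], [0.569, 0.429]] [0.49934231 0.32880917]
scene [ 435  293  143  118 8433] [[0.428, 0.426], [0.571, 0.43], [0.577, 0.233], [0.429, 0.229]] [0.50122258 0.32947615]
0.4286930096873701 [-0.35074437  0.7191028  -0.85800633]
at [0.5666 0.1295 0.1442] 0.244 turn 0.002 shift mm [ -17.6 -209.6    4.2]
```

Call:
jog_arm:
  steps: [-2.5,-30,0,0,0.3,-2.5,-30,0,0,0.3,-2.5,-30,0,0,0.3,-2.5,-30,0,0,0.3,-2.5,-30,0,0,0.3,-2.5,-30,0,0,0.3,-2.5,-29.5,0,0,0.3,0,0,30,0,0.3]

```text
clock: 44.1
tcp_pos: [0.4975, 0.3325, 0.1125]
ee_rot: [-0.002, 0.992, 0.123, 0.003]
force: [0.6, 0.5, -0.8]
grip_width: 0.431
grip_force: 40.2
```

Call:
jog_arm:
  steps: [0,0,30,0,0.3,0,0,30,0,0.3,0,0,15,0,0.3,0,0,0,0,0.3,0,0,0,0,0.3]

```text
clock: 44.6
tcp_pos: [0.497, 0.3282, 0.035]
ee_rot: [0.0, 0.993, 0.122, -0.001]
force: [0.8, 0.8, -0.3]
grip_width: 0.428
grip_force: 40.2
```

Run:
```python
from h import *
s=here()[2]; print(s["grip_width"],s["force"]); plan(.5,.329,.0275)
```

```text
0.42828248505888533 [ 0.81426711  0.78320623 -0.25005551]
at [0.497  0.3282 0.035 ] 0.244 turn 0.0 shift mm [ 3.1 -0.   7.5]
```

Lower 7 mm more, release and rise; then return to the lever (raised at about [0.659, 0.154, 0.197]).

Call:
jog_arm:
  steps: [0,0,4,0,0.3,0,0,3,0,0.3,0,0,0,0,0.3,0,0,0,0,0.3,0,0,0,0,0.55,0,0,0,0,0.58,0,0,0,0,0.58,0,0,0,0,0.58]

```text
clock: 45.4
tcp_pos: [0.4974, 0.3284, 0.0284]
ee_rot: [0.0, 0.993, 0.122, 0.0]
force: [0.3, -0.1, 0.0]
grip_width: 0.581
grip_force: 0.0
```

Call:
jog_arm:
  steps: [0,0,-30,0,0.58,0,0,-40,0,0.58,0,0,-45,0,0.58,0,0,-45,0,0.58,0,0,-45,0,0.58,0,0,-37,0,0.58,0,0,0,0,0.58]

```text
clock: 46.1
tcp_pos: [0.4992, 0.3294, 0.2768]
ee_rot: [-0.002, 0.993, 0.122, 0.005]
force: [1.5, -0.1, -0.6]
grip_width: 0.58
grip_force: 0.0
```

Run:
```python
from h import *
plan(.659,.1538,.27,.242)
a=optics.capture("scene"); cv2.imwrite("pics/scn13.png",a)
b=optics.capture("top"); cv2.imwrite("pics/top13.png",b)
print(proj("scene",[[.5,.329,.0155]]),proj("top",[[.5,.329,.0155]]))
for n,I in(("scene",a),("top",b)):
    J=I.min(2); 
    u,v=proj(n,[[.498,.329,.0155]])[0].astype(int); w=J[v-25:v+25,u-25:u+25]; ys,xs=np.nonzero(w>110); 
    if len(xs): print(n,len(xs),onz(n,(xs.mean()+u-25,ys.mean()+v-25),.0155))
```

```text
at [0.4992 0.3294 0.2768] 0.244 turn 0.002 shift mm [113.1 208.8   6.8]
[[507.70911884 342.12417905]] [[149.54385244 270.03141664]]
scene 76 [0.49388885 0.3187082  0.0155    ]
top 255 [0.49085531 0.32415646 0.0155    ]
```

Call:
jog_arm:
  steps: [18.8,34.7,0,0,0.6,18.8,34.7,0,0,0.6,18.8,34.7,0,0,0.6,18.8,34.7,0,0,0.6,18.8,34.7,0,0,0.6,18.8,34.7,0,0,0.6,0,0,0,0,0.6,0,0,0,0,0.6]

```text
clock: 47.0
tcp_pos: [0.6567, 0.1527, 0.2676]
ee_rot: [-0.0, 0.993, 0.121, -0.002]
force: [0.1, -0.5, -0.6]
grip_width: 0.6
grip_force: 0.0
```

Run:
```python
from h import *
plan(.659,.1538,.199,.242)
```

```text
at [0.6567 0.1527 0.2676] 0.242 turn -0.0 shift mm [ 2.5 -0.5 68.6]
```

Call:
jog_arm:
  steps: [2,0,23,0,0.6,0,0,23,0,0.6,0,0,22,0,0.6,0,0,0,0,0.6,0,0,0,0,0,0,0,0,0,0,0,0,0,0,0,0,0,0,0,0]

```text
clock: 47.8
tcp_pos: [0.6596, 0.1538, 0.2041]
ee_rot: [0.0, 0.993, 0.122, 0.001]
force: [0.7, -1.3, 4.5]
grip_width: 0.227
grip_force: 40.8
```

Call:
jog_arm:
  steps: [-20.6,0,-4,0,0,-21,0,-0.9,0,0,-20.9,0,2.2,0,0,-20.3,0,5.3,0,0,-19.3,0,8.3,0,0,-17.8,0,11.1,0,0,-16,0,13.6,0,0,-13.8,0,15.8,0,0]

```text
clock: 48.6
tcp_pos: [0.514, 0.1171, 0.1537]
ee_rot: [0.001, 0.993, 0.122, 0.002]
force: [-1.0, -6.5, 8.4]
grip_width: 0.229
grip_force: 38.7
```

Call:
jog_arm:
  steps: [-11.2,0,17.7,0,0,-8.5,0,19.2,0,0,-5.5,0,18,0,0,-2,0,10,0,0,0,0,0,0,0,0,0,0,0,0]

```text
clock: 49.2
tcp_pos: [0.4865, 0.1102, 0.0858]
ee_rot: [0.001, 0.993, 0.122, -0.001]
force: [-2.0, -7.6, -1.8]
grip_width: 0.227
grip_force: 39.1
```

Run:
```python
from h import *
plan(.4853,.1099,.0611,.242); s=here()[2]; print(s["force"],s["grip_width"])
```

```text
at [0.4865 0.1102 0.0858] 0.244 turn 0.002 shift mm [-1.3  0.  24.7]
[-2.04328025 -7.59104462 -1.77853518] 0.22654222465693405
```

Call:
jog_arm:
  steps: [-1,0.5,12,0,0,0,0,8,0,0,0,0,4,0,0,0,0,2,0,0,0,0,0,0,0,0,0,0,0,0]

```text
clock: 49.8
tcp_pos: [0.4855, 0.1099, 0.0632]
ee_rot: [0.001, 0.993, 0.122, -0.0]
force: [-15.1, -7.9, 33.2]
grip_width: 0.224
grip_force: 44.3
```

Call:
jog_arm:
  steps: [0,0,-1,0,0,0,0,0,0,0.6,0,0,0,0,0.6,0,0,0,0,0.6,0,0,-25,0,0.6,0,0,-45,0,0.6,0,0,-45,0,0.6,0,0,0,0,0.6]

```text
clock: 50.6
tcp_pos: [0.4898, 0.1111, 0.1816]
ee_rot: [0.0, 0.993, 0.122, 0.006]
force: [-0.6, 0.0, -0.5]
grip_width: 0.6
grip_force: 0.0
```

Call:
jog_arm:
  steps: [-10,40,-10,0,0.6,-10,40,-10,0,0.6,-10,40,-10,0,0.6,-10,40,0,0,0.6,-10,40,0,0,0.6,0,40,0,0,0.6,0,0,0,0,0.6]

```text
clock: 51.3
tcp_pos: [0.4966, -0.1385, 0.2053]
ee_rot: [0.001, 0.993, 0.119, 0.0]
force: [0.4, 1.0, 0.0]
grip_width: 0.602
grip_force: 0.0
```

Run:
```python
from h import *
cells()
a=optics.capture("scene"); b=optics.capture("top")
cv2.imwrite("pics/scnF.png",a); cv2.imwrite("pics/topF.png",b)
u=lambda I,x0,x1,y0,y1:cv2.resize(I[y0:y1,x0:x1],(400,300),interpolation=cv2.INTER_CUBIC)
cv2.imwrite("pics/final.png",np.vstack([np.hstack([u(a,340,500,230,350),u(a,440,580,290,395)]),np.hstack([u(b,90,290,180,330),u(a,180,340,130,250)])]))
print(proj("scene",[[.622-.14*.971,.1427-.14*.24,.062]]))
```

```text
[[408.77965906 258.60262154]]
```

View pics/final.png

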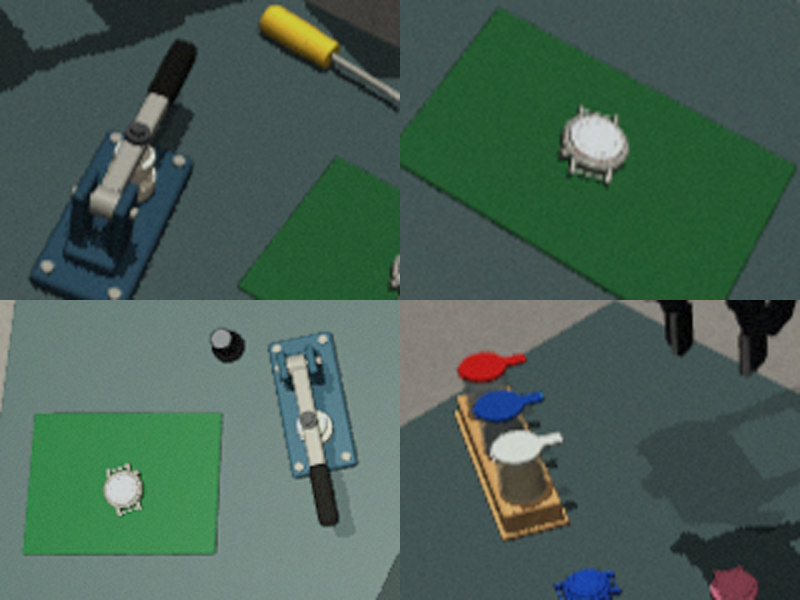

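Watch2 lies on the pad with no red band (top right, 595,140). All three caps are shut, the press is empty, and the lever is apparently down, with the tools in place. I'll check the lever angle numerically.

Run:
```python
from h import *
ctr={}
for n,(x0,x1,y0,y1),d in(("scene",(395,425,240,276),None),("top",(235,268,258,318),None)):
    I=cv2.imread(f"pics/{'scn' if n=='scene' else 'top'}F.png"); m=np.zeros(I.shape[:2],np.uint8); m[y0:y1,x0:x1]=(I[y0:y1,x0:x1].max(2)<48)
    k,l,st,c=cv2.connectedComponentsWithStats(m); i=1+st[1:,4].argmax(); print(n,st[i],c[i]); ctr[n]=c[i]
print(tri("top",ctr["top"],"scene",ctr["scene"]))
for t in(0,.08,.16): 
    P=[.622-.971*(.135*np.cos(t)),.1427-.24*.135*np.cos(t),.062+.135*np.sin(t)]; print(t,proj("scene",[P]),proj("top",[P]))
```

```text
scene [399 246  20  30 306] [409.38888889 259.56862745]
top [245 262  14  31 274] [251.57664234 277.05474453]
(array([0.4869198 , 0.11029211, 0.06095891]), np.float64(0.0014719592690733059))
0 [[407.85158229 260.35341445]] [[251.28512347 275.16427707]]
0.08 [[408.43119251 256.50874146]] [[250.4558843  274.34935173]]
0.16 [[408.85362397 252.93045596]] [[249.53095855 273.08448443]]
```

```bash
python3 -c "
from station import order
print(order.close_job())"
```

```text
the job is handed in; nothing more can be done
None
```

I handed the job in at about 52 s on the robot clock: all three spent cells were dropped into the red vial, watch2's back was pressed home and it lies face down on the green pad, all three caps are shut and the empty press has its lever down. Watch1 was not in the scene, and I did not see the cells inside the vial, only that none were left on the bench.

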